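Bottles back in a row behind the retaining bar, tools in the tray

TASK

Clear this bench for the night. Fold the shelf's retaining bar forward towards you as far as it goes, stand every bottle that is out upright in the shelf's bays in one straight row, one to a bay, the tallest in the left-hand bay and getting shorter to the right with no bay left empty between them, then swing the bar fully back up in front of them. The tweezers, the green clip and the orange strip, whichever are out, go in the pink tray.

Things in the scene. Friction and masses are not known exactly. Their poses are not given: they have to be found in the camera images.
- shelf: Low white sheet-metal reagent shelf with a folding steel bar along its front, fixed to the bench; 110 deep (x), 328 wide over the bar's arms (y). Origin: centre of its underside; -x is its open front, which faces the robot, +y its left end. One deck, its top 70 above the bench, x from -55 to 55. A round back rail, 8 thick, runs along y at x = 42, its top 24 above the deck.
- row_centre (a point): Middle of the deck's top (x = y = 0, z = 70 of the shelf; axes as the shelf's). The row of bottles runs through it along y. Three ribs, 4 thick and 12 high, at y = 72, 0 and -72 and end cheeks at y = 151 and -151 (15 high) part the deck into four bays 68 or more wide; bay centres at y = 108, 36, -36, -108 (left to right), x = 0.
- bar (a joint): Retaining bar, rad: 0 = up, closed (stop); grows as it folds forward and down towards the robot, to 0.85 (stop). Folded forward means above 0.6, up again below 0.12. Its axis runs along the shelf's y at x = -40, z = 40 of the shelf's frame. It stays where it is left (stiff hinge, 0.12 N m: 1.5 to 3 N at the bar).
- bar_mid (a point): Middle of the retaining bar: a steel rod 8 thick, 320 long along y, on end arms, 90 from the hinge axis. Up, it lies at x = -40, z = 130 of the shelf's frame (60 above the deck), just clear of the bottles. This point faces the middle rib, where a fingertip fits between two bottles.
- bottle_tall: Tall orange-brown screw-cap bottle with a light blue cap, 60 across, 148 high (body up to 128, cap 39 across above it), 0.33 kg. May be absent. Origin: centre of its underside, z up along its axis. (The wall behind the bench, 0.3 m high, stands at about x = 0.62 m of the world.)
- bottle_amber: Dark brown screw-cap bottle with a black cap, 54 across, 118 high (body up to 98, cap 36 across), 0.21 kg. May be absent. Origin: centre of its underside, z up.
- bottle_dropper: White screw-cap bottle with a dark blue cap, 42 across, 96 high (body up to 76, cap 32 across), 0.075 kg. May be absent. Origin: centre of its underside, z up.
- bottle_vial: Small dark brown vial with a black cap, 34 across, 80 high (body up to 66, cap 26 across), 0.045 kg. May be absent. Origin: centre of its underside, z up.
- tray: Shallow pink tray, on non-slip feet (it does not shift), 125 (x) by 185 (y) at the rim, 34 high; flat inner floor about 94 by 146, 4 above the bench; walls lean outward. Origin: centre of its underside.
- tweezers: Steel tweezers lying flat, 117 long along its own y, 15 wide (x) at the middle, 8 high. May be absent. Origin: centre of its underside.
- clip: Green bag clip lying flat, 72 long along its own y, 25 wide (x), 10 high with a 13 high stud in the middle. May be absent. Origin: centre of its underside.
- strip: Orange plastic strip lying flat, 75 long along its own y, 14 wide (x), 9 high, 0.015 kg. May be absent. Origin: centre of its underside.

How it is judged:
By the outcome, as a careful person would: the job done as asked, in the order asked, and still so for the second after the job is handed in, with the robot touching nothing.
Of bottle_tall, bottle_amber, bottle_dropper, bottle_vial only 3 to 4 are there at a start; the rules pass over those that are not, and their reading is None.
Of tweezers, clip, strip only 2 to 3 are there at a start; the rules pass over those that are not, and their reading is None.
At some moment in a run one of clip, strip may be knocked a few centimetres aside while the robot is not near it.
It also fails if it takes over 210 s, if anything falls off the work surface, if the arm or the gripper's body presses on something with over 40 N, if the wrist force passes 120 N, or if a joint passes its speed limit or range.

ROBOT

A 7-joint arm with a two-finger parallel gripper is mounted at the origin on the work surface; the furniture and walls round the work are solid. World frame = base frame: x ahead of the robot, y to its left, z up, the work surface at z = 0. Lengths are in m, angles in degrees, forces in N, time in s.
With the tool pointing down it reaches from about 0.4 to 0.85 m from the base axis. Payload 4.4 kg.
Tool frame: the origin (TCP) lies where the fingers leave the gripper's body, on its centre line; the fingertips stand 97 mm ahead of it and the grasp point (between the pads) lies 78 mm ahead of it; z points along the fingers, y is the direction in which the jaws open and shut (so a half turn about z gives the same grasp; the last joint's range is limited). The gripper opens to 94 mm and grips with 3 to 60 N. Pads are 16 mm wide; open, the fingers measure 119 mm over their backs; the gripper's body (75 mm by 177 mm) begins 78 mm behind the grasp point.
Start: joints at [-68.171, 36.005, 2.206, 86.941, -1.547, 57.084, -1.146], TCP at [0.281, 0.586, 0.303] pointing down, gripper open.
Joint ranges: [-175.42, 175.42], [-21.48, 121.26], [-71.46, 75.88], [10.55, 141.38], [-63.04, 243.04], [13.31, 113.54], [-168.57, 168.57]. Speed limits (degrees/s): [147.25, 147.25, 180, 180, 180, 180, 180].

INTERFACE

Orientations are given as a 3x3 rotation matrix whose columns are the frame's x, y, z axes.
In Python, from station import r, get_image, workorder, outline_of gives the robot as it stands.
- The arm moves only by the shell command python3 -m pendant 'ROWS' [OPENING]. ROWS is text: rows parted by semicolons, each of 4 numbers parted by spaces: the shift along the tool's x, y, z in cm, then the turn about the tool's z in rad. In form: tx ty tz turn; .... A call has 1 to 12 rows; each row is the pose to reach, as a shift and turn from the pose measured when the call began, along the tool's axes at that moment; what a row does not reach only later rows make up. A row lasts 1/10 s, in which the tool goes at most 50 mm and 8.59 degrees, less where a joint would pass 70% of its speed; a pose out of reach is approached as far as the arm can. A call with a gripper value outside its range is refused whole. OPENING is the opening, from 0 (shut) to 1 (fully open), set as the call begins (- or left out, the last holds). The fingers move at their own pace and stop on an object; the grip force is fixed at half the most. Time passes only in rows, so rows that repeat a pose let the fingers close. It gives the time, the measured TCP pose, the force and the opening at its end, in the units of the state.
- r.observe(): the state, without advancing time (a new reading comes with each control period).
- get_image(name): name is "side" or "top"; returns a dict with "frame" (384x512x3 uint8, red, green, blue), "mtx" (3x3 intrinsics, pixels), "eye" and "rotation" of the camera in the world. Camera axes: x right, y up, looking along -z (the intrinsics and any distortion apply to the point x, -y, -z); pixel columns grow to the right and rows downward; lengths in m; the calibration is good to about 2 mm. A picture is of the moment at which its call begins. There is no depth.
- workorder.hand_in(): hands the job in, once; it reports no verdict.
Trained networks look in a picture, given as the dict that the camera call returned (one of the last four; its "shot" number tells which), for a name from the list of things; names that differ only in an ending like _2 or _b are one class to them, and where a whole thing is asked for, a point or a joint stands for the part that bears it (a point fixed in the world has none). Each returns a list of dicts, best first, with "conf" (0 to 1); they miss things now and then, are a little off and sometimes report something else, mostly with a low value. They report only what shows in the picture. A call takes as long as a camera call.
- outline_of(picture, query): "pixels" (384x512 bool, what is visible of it) and "uv" ([column, row] in pixels, amid what is visible of it).
The state is a dict: "time_s": time; "qpos": joint angles; "joint_vel": joint speeds; "joint_torque": joint torques, N m; "tool_pos": TCP position; "tool_rot": TCP orientation; "contact_force": force on the tool from outside, world axes, zero at the start; "moment": the same for the moment, N m; "finger_gap": finger opening in m.
Only numpy, scipy, OpenCV 4.12 (cv2) and the standard library are available. Lean on these libraries where they do the work, as an engineer would, in place of code of your own. Each camera call takes 0.05 s, during which the arm holds its last target.

## Working session

There is one attempt and no reset: what is moved stays moved. The work goes in short steps, Python scripts to look and compute and a shell command to move; the robot and the scene stay as the last step left them, time stands still between calls to the robot, and variables do not carry over. Pictures are saved under pics/ and viewed, and the job is handed in when it is done.

```bash
ls; mkdir -p pics
python3 - <<'E'
from station import r,get_image,workorder,outline_of
import cv2
s=r.observe()
print({k:(v if not hasattr(v,'tolist') else v.tolist()) for k,v in s.items()})
for n in ["side","top"]:
    p=get_image(n); cv2.imwrite(f'pics/{n}0.png',cv2.resize(p["frame"][:,:,::-1],(800,600)))
    print(n,p["mtx"],p["eye"],p["rotation"],p.keys())
E
```

```text
pics
{'time_s': 0.0, 'qpos': [-68.1702191723487, 36.059389887973076, 2.2019014163420554, 86.99345475807411, -1.5487358161233584, 57.08194890864117, -1.1480191469117014], 'joint_vel': [0.031545760587236925, -0.007501472904553781, 0.02986397332786738, -0.019974301276567998, 0.058492246972140664, 0.04595657097730177, 0.013833418826135969], 'joint_torque': [0.00192633640835993, -54.973018169403076, 1.1438250169157982, -18.66277813911438, -0.052161243511363864, 0.023645181208848953, 0.0001769784694261034], 'tool_pos': [0.2806146545352249, 0.5857971052324156, 0.30176256468349766], 'tool_rot': [[-0.9018151360442098, 0.43212130099355484, -0.0008010176032090102], [0.4321220433220907, 0.9018136240443936, -0.0016514124433071897], [8.75809419446387e-06, -0.0018354061006618323, -0.999998315602452]], 'contact_force': [-0.1679838028273841, -0.23572832326643475, -0.40833809914076913], 'moment': [0.002907908129316398, 0.037000413651624424, 0.0511244466541501], 'finger_gap': 0.09421525749750509}
side [[352.10004734   0.         252.75324444]
 [  0.         352.10004734 190.39318527]
 [  0.           0.           1.        ]] [0.48389988 0.73971041 0.50353834] [[-0.99982232 -0.0077056   0.01720338]
 [ 0.01876781 -0.49218897  0.87028604]
 [ 0.00176124  0.87045427  0.49224613]] dict_keys(['frame', 'mtx', 'eye', 'rotation', 'shot'])
top [[403.01911171   0.         260.27259137]
 [  0.         403.01911171 188.90179613]
 [  0.           0.           1.        ]] [ 0.4305607  -0.00324035  1.05438838] [[ 0.01259124  0.99728849 -0.07250603]
 [-0.99980312  0.01144451 -0.01620947]
 [-0.01533572  0.07269585  0.99723625]] dict_keys(['frame', 'mtx', 'eye', 'rotation', 'shot'])
```

View pics/side0.png

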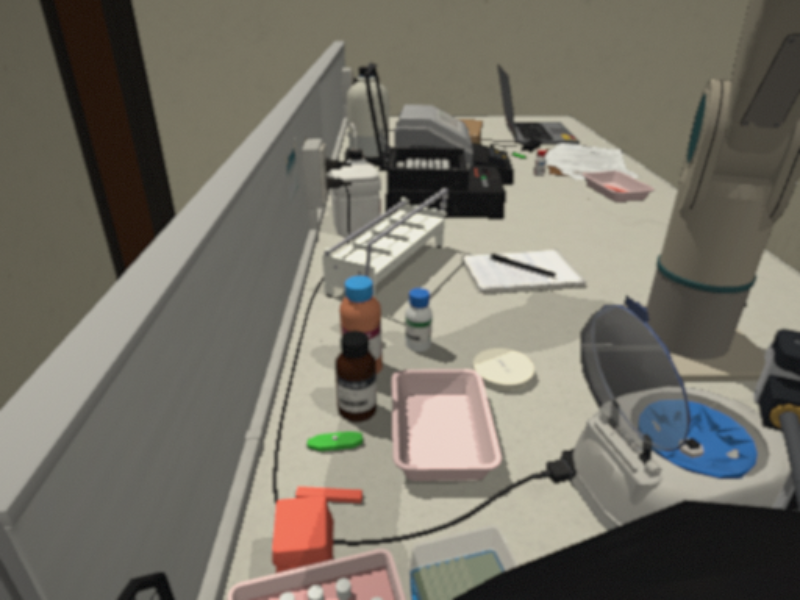

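View pics/top0.png

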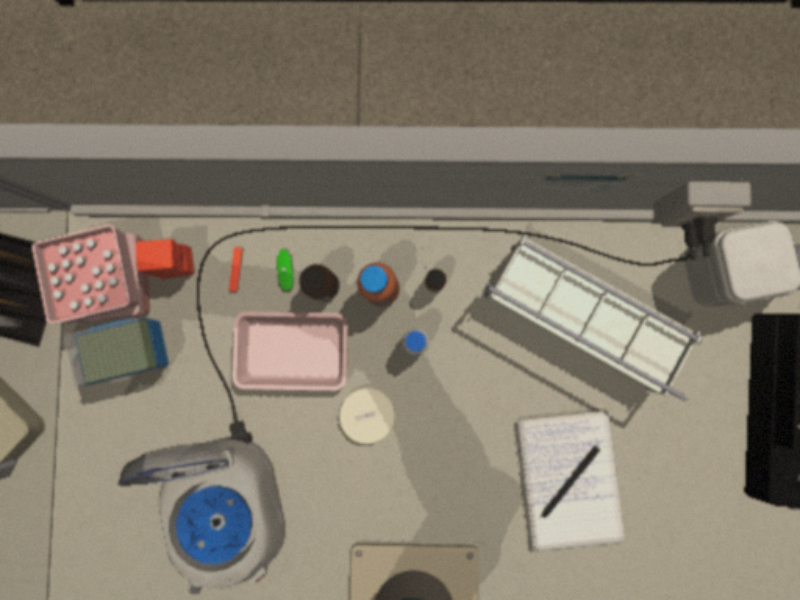

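```bash
cat > h.py <<'E'
import numpy as np, cv2
from scipy.optimize import minimize
from station import r,get_image,workorder,outline_of
def proj(p,P):
    P=np.atleast_2d(P); c=(P-np.array(p["eye"]))@np.array(p["rotation"])
    q=np.c_[c[:,0]/-c[:,2],-c[:,1]/-c[:,2]]
    m=np.array(p["mtx"]); return q@m[:2,:2].T+m[:2,2]
def ray(p,uv,z):
    m=np.array(p["mtx"]); a=(uv[0]-m[0,2])/m[0,0]; b=(uv[1]-m[1,2])/m[1,1]
    d=np.array(p["rotation"])@np.array([a,-b,-1]); e=np.array(p["eye"])
    return e+d*(z-e[2])/d[2]
def cyl(rad,z0,z1,n=24):
    t=np.linspace(0,2*np.pi,n,endpoint=False)
    return np.vstack([np.c_[rad*np.cos(t),rad*np.sin(t),0*t+z] for z in(z0,z1)])
def box(x,y,z0,z1): return np.array([[a*x/2,b*y/2,c] for a in(-1,1) for b in(-1,1) for c in(z0,z1)])
B={'bottle_tall':(.06,.128,.039,.148),'bottle_amber':(.054,.098,.036,.118),'bottle_dropper':(.042,.076,.032,.096),'bottle_vial':(.034,.066,.026,.08)}
M={}
for k,(d,h,c,H) in B.items():
    sh=h-(d-c)*.5
    M[k]=[np.vstack([cyl(d/2,0,sh),cyl(c/2,h,h)]),cyl(c/2,h,H)]
def frus(x0,y0,x1,y1,z): return np.vstack([box(x0,y0,0,0),box(x1,y1,z,z)])
M['tray']=[frus(.1,.152,.125,.185,.034)]
M['clip']=[np.vstack([box(.025,.045,0,.01),box(.012,.072,0,.01)])]
M['strip']=[box(.014,.075,0,.009)]
M['tweezers']=[np.vstack([box(.015,.06,0,.008),box(.005,.117,0,.008)])]
def R(a): return np.array([[np.cos(a),-np.sin(a),0],[np.sin(a),np.cos(a),0],[0,0,1]])
S=4
def sil(p,name,pose):
    im=np.zeros((384*S,512*S),np.uint8)
    for part in M[name]:
        u=proj(p,part@R(pose[2]).T+np.array([pose[0],pose[1],pose[3] if len(pose)>3 else 0]))
        h=cv2.convexHull(((u+.5)*S).astype(np.float32)).astype(np.int32); cv2.fillConvexPoly(im,h,1)
    return cv2.resize(im.astype(np.float32),(512,384),interpolation=cv2.INTER_AREA)
def fit(name,pics,z=0,conf=.3,init=None,verbose=True):
    ms=[]
    for p in pics:
        o=outline_of(p,name)
        if o and o[0]['conf']>conf: ms.append((p,o[0]['pixels'].astype(np.float32),o[0]))
    if verbose: print(name,[(round(m[2]['conf'],2),np.round(m[2]['uv'],0).tolist(),int(m[1].sum())) for m in ms])
    if not ms: return None
    hz=z+np.vstack(M[name])[:,2].max()*.6
    def cost(v):
        c=0
        for p,m,_ in ms:
            s=sil(p,name,[v[0],v[1],v[2],z]); c+=1-np.minimum(s,m).sum()/(np.maximum(s,m).sum()+1e-9)
        return c/len(ms)
    best=None
    x0=ray(ms[0][0],ms[0][2]['uv'],hz)[:2]
    rot=not name.startswith('bottle')
    for a in (np.arange(0,np.pi,np.pi/6) if rot else [0]):
        v0=np.array([x0[0],x0[1],a])
        f=(lambda v:cost(v)) if rot else (lambda v:cost([v[0],v[1],0]))
        v=v0 if rot else v0[:2]
        sim=np.vstack([v]+[v+np.eye(len(v))[i]*([.012,.012,.3][i]) for i in range(len(v))])
        s=minimize(f,v,method='Nelder-Mead',options=dict(initial_simplex=sim,xatol=2e-4,fatol=1e-4))
        if best is None or s.fun<best.fun: best=s
    if verbose: print('   ',np.round(best.x,4),'cost',round(best.fun,3))
    return best.x
E
python3 - <<'E'
from h import *
t=get_image('top'); s=get_image('side')
for n in M: fit(n,[t,s])
for q in('shelf','bar','bar_mid'):
  for p,nm in((t,'top'),(s,'side')):
    o=outline_of(p,q); print(q,nm,[(round(x['conf'],2),x['uv'],x['pixels'].sum()) for x in o])
np.save('t0.npy',t['frame']);
f=t['frame'][130:290,270:470,::-1]; cv2.imwrite('pics/shelf_t.png',cv2.resize(f,None,fx=4,fy=3.75*4/3.75*.9,interpolation=cv2.INTER_CUBIC))
f=s['frame'][110:200,190:300,::-1]; cv2.imwrite('pics/shelf_s.png',cv2.resize(f,None,fx=6,fy=6,interpolation=cv2.INTER_CUBIC))
E
```

```text
bottle_tall [(0.64, [245.0, 182.0], 609), (0.85, [230.0, 199.0], 975)]
    [0.5194 0.0574] cost 0.233
bottle_amber [(0.62, [202.0, 179.0], 476), (0.92, [226.0, 239.0], 1268)]
    [0.5245 0.155 ] cost 0.099
bottle_dropper [(0.52, [269.0, 216.0], 214), (0.88, [265.0, 206.0], 601)]
    [ 0.4332 -0.001 ] cost 0.1
bottle_vial [(0.48, [280.0, 182.0], 167)]
    [ 0.5306 -0.0327] cost 0.075
tray [(0.73, [266.0, 216.0], 235), (0.56, [284.0, 272.0], 4397)]
    [ 0.415   0.2087 -0.0073] cost 0.522
clip [(0.75, [182.0, 171.0], 213), (0.72, [216.0, 281.0], 403)]
    [0.5499 0.2213 1.7326] cost 0.188
strip [(0.71, [152.0, 170.0], 154), (0.58, [215.0, 318.0], 350)]
    [0.5501 0.3043 1.4628] cost 0.258
tweezers [(0.48, [215.0, 282.0], 390)]
    [0.5483 0.2219 1.7295] cost 0.438
shelf top [(0.59, [380.2, 201.9], np.int64(6036))]
shelf side [(0.72, [244.2, 155.1], np.int64(2504))]
bar top [(0.79, [365.5, 216.5], np.int64(461)), (0.35, [152.0, 172.6], np.int64(171))]
bar side [(0.53, [261.4, 135.9], np.int64(203))]
bar_mid top [(0.97, [386.9, 224.1], np.int64(416))]
bar_mid side [(0.63, [247.3, 148.0], np.int64(101))]
```

View pics/shelf_t.png

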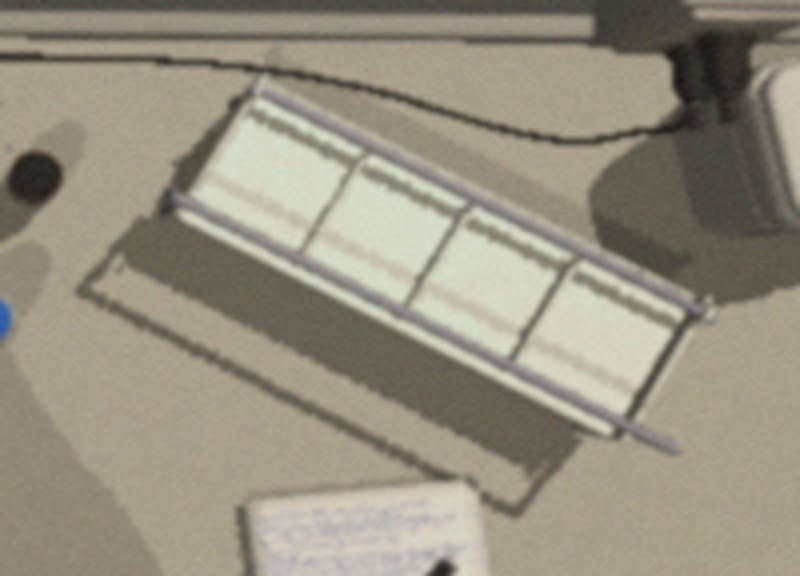

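View pics/shelf_s.png

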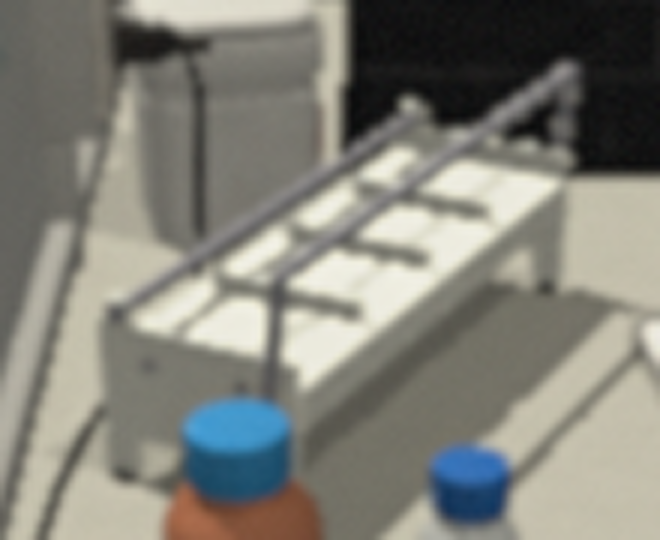

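```bash
cat >> h.py <<'E'
def shelfpts(pose,P): return np.atleast_2d(P)@R(pose[2]).T+np.array([pose[0],pose[1],0])
def overlay(p,pts3,fn,crop,f,extra=[]):
    c0,r0,c1,r1=crop; im=cv2.resize(np.ascontiguousarray(p['frame'][r0:r1,c0:c1,::-1]),None,fx=f,fy=f,interpolation=cv2.INTER_CUBIC)
    for line in pts3:
        u=(proj(p,line)-[c0,r0]+.5)*f
        cv2.polylines(im,[u.astype(np.int32)],False,(0,0,255),1)
    cv2.imwrite(fn,im)
E
python3 - <<'E'
from h import *
t=get_image('top'); s=get_image('side')
Q=np.array([[-.04,.16,.13],[-.04,-.16,.13],[.042,.155,.09],[.042,-.155,.09]])
def px(u,v): return np.array([270+u/4,130+v/3.6])-.5
U=np.array([px(172,198),px(676,449),px(260,92),px(708,309)])
f=lambda v:((proj(t,shelfpts(v,Q))-U)**2).sum()
b=minimize(f,[.45,-.25,-.5],method='Nelder-Mead',options=dict(xatol=1e-5,fatol=1e-5)); print(b.x,b.fun,proj(t,shelfpts(b.x,Q))-U)
np.save('shelf.npy',b.x)
L=[[[-.055,.151,.07],[-.055,-.151,.07],[.055,-.151,.07],[.055,.151,.07],[-.055,.151,.07]],[[-.04,.16,.13],[-.04,-.16,.13]],[[.042,.155,.09],[.042,-.155,.09]]]
for y in(.072,0,-.072): L.append([[-.03,y,.082],[.035,y,.082]])
L.append([[-.04,.16,.13],[-.04,.16,.04]])
L=[shelfpts(b.x,l) for l in L]
overlay(t,L,'pics/ov_t.png',(280,130,470,280),4); overlay(s,L,'pics/ov_s.png',(190,110,300,200),6)
for n in ('bottle_tall','bottle_amber','bottle_dropper','bottle_vial','clip','strip','tray'): 
  for p in (t,s): 
    print(fit(n,[p],verbose=False))
E
```

```text
[ 0.47167912 -0.27325971 -0.49698461] 39.67010221100655 [[ 2.39047317 -1.498596  ]
 [ 0.97599038 -2.53948309]
 [-3.41889017  0.75773895]
 [-0.12191196  3.46851233]]
[0.51880465 0.05752168]
[0.52173413 0.05175877]
None
[0.52425164 0.15903804]
[ 0.43194992 -0.00187572]
[0.43303941 0.000508  ]
[ 0.53090822 -0.03214175]
None
[0.54821951 0.21956473 1.7015651 ]
[0.5510763  0.22277831 1.69704729]
[0.55182743 0.30239779 1.49546975]
None
[ 0.41391051  0.20142422 -0.00417264]
[0.41496552 0.20714279 3.12785097]
```

View pics/ov_t.png

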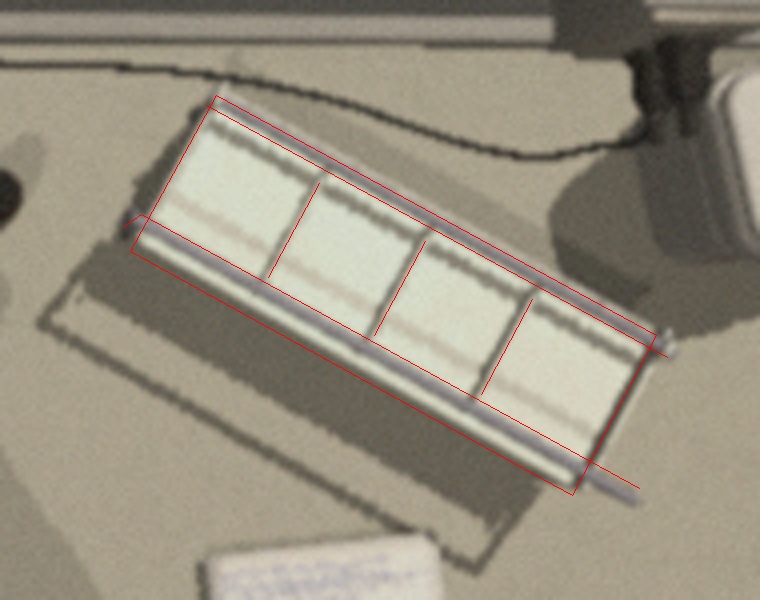

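View pics/ov_s.png

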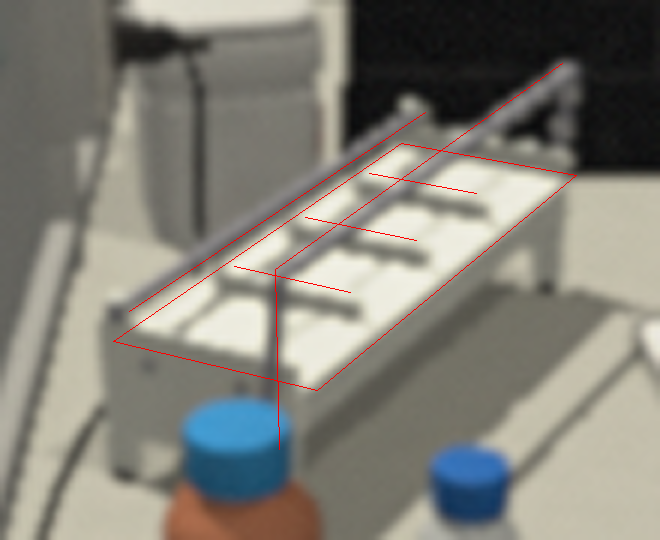

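Run:
```python
from h import *
t=get_image('top'); s=get_image('side')
def Q(th): 
    bx,bz=-.04-.09*np.sin(th),.04+.09*np.cos(th)
    return np.array([[bx,.16,bz],[bx,-.16,bz],[.042,.155,.09],[.042,-.155,.09]])
def px(u,v): return np.array([270+u/4,130+v/3.6])-.5
def py(u,v): return np.array([190+u/6,110+v/6])-.5
U=np.array([px(172,198),px(676,449),px(260,92),px(708,309)])
V=np.array([py(278,270),py(568,72),py(118,308),py(410,107)])
def res(v,both): 
    a=(proj(t,shelfpts(v,Q(v[3])))-U); b=proj(s,shelfpts(v,Q(v[3])))-V
    return a,b
for both in (0,1):
    def f(v):
        a,b=res(v,1); return (a**2).sum()+both*(b**2).sum()
    b=minimize(f,[.45,-.25,-.5,.1],method='Nelder-Mead',options=dict(xatol=1e-5,fatol=1e-5,maxiter=4000)); print(b.x,b.fun); print(np.hstack(res(b.x,1)).round(1))
v=b.x
np.save('shelf.npy',v)
L=[[[-.055,.151,.07],[-.055,-.151,.07],[.055,-.151,.07],[.055,.151,.07],[-.055,.151,.07]],Q(v[3])[:2],[[.042,.155,.09],[.042,-.155,.09]]]
for y in(.072,0,-.072): L.append([[-.03,y,.082],[.035,y,.082]])
L=[shelfpts(v,l) for l in L]
overlay(t,L,'pics/ov_t2.png',(280,130,470,280),4); overlay(s,L,'pics/ov_s2.png',(190,110,300,200),6)
```

```text
[ 0.47739769 -0.27646922 -0.49712669  0.13772986] 11.532434314340698
[[ 1.2  0.7  1.5  0.6]
 [-0.3 -0.3  0.7 -0.9]
 [-2.1 -1.6 -0.   0.2]
 [ 1.2  1.1  0.9  0.5]]
[ 0.47798445 -0.2764504  -0.49812016  0.13065824] 15.574678573713394
[[ 1.3  0.2  1.   0.5]
 [-0.3 -0.7  0.4 -0.9]
 [-2.  -1.9 -0.2  0.2]
 [ 1.2  0.9  0.8  0.6]]
```

View pics/ov_t2.png

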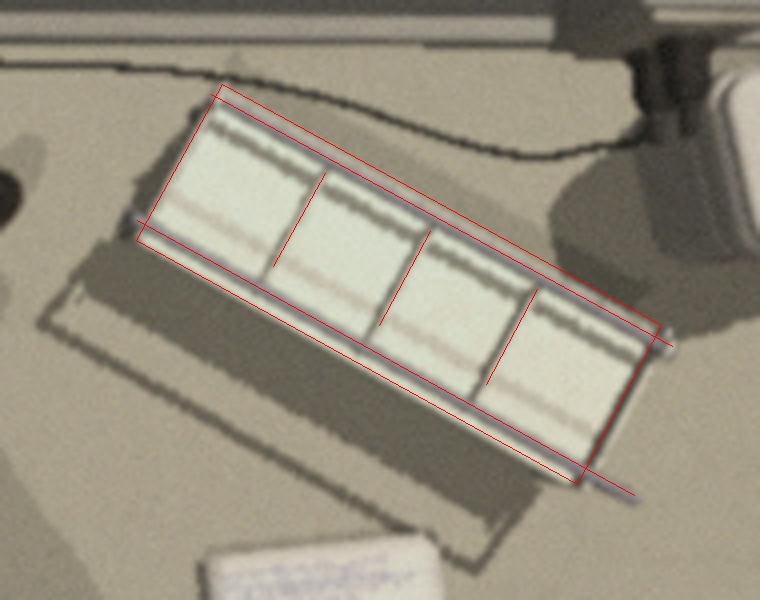

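View pics/ov_s2.png

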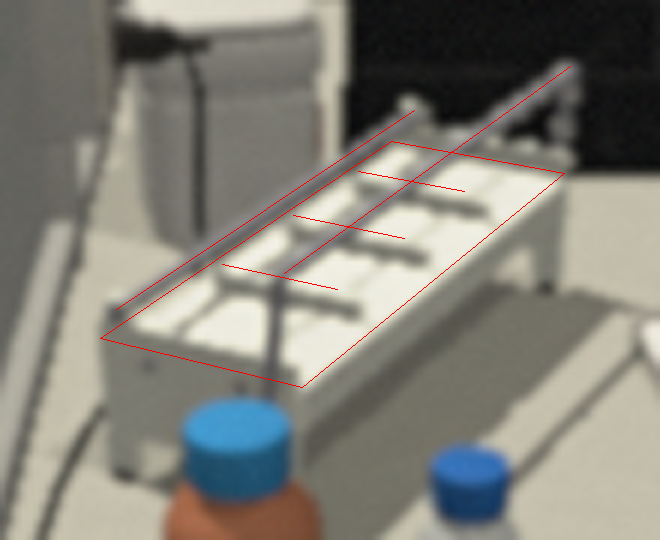

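```bash
cat >> h.py <<'E'
SH=lambda:np.load('shelf.npy')
def sw(x,y): # shelf xy->world
    return shelfpts(SH(),[x,y,0])[0,:2]
def go(x,y,z,jaw=None,s=None):
    """z = height of TCP. prints shift in cm in tool axes + turn rad. jaw angle deg world (mod 180)"""
    s=s or r.observe(); T=np.array(s['tool_rot']); d=np.array([x,y,z])-np.array(s['tool_pos'])
    j0=np.degrees(np.arctan2(T[1,1],T[0,1])); tr=0
    if jaw is not None:
        tr=-((jaw-j0+90)%180-90)
    print('go: %.2f %.2f %.2f %.3f'%(*(T.T@d*100),np.radians(tr)),' | jaw now %.1f turn %.1f deg q7 %.1f dist %.3f'%(j0,tr,s['qpos'][6],np.linalg.norm(d)))
def st():
    s=r.observe(); v=SH(); T=np.array(s['tool_rot']); p=np.array(s['tool_pos'])
    l=R(v[2]).T@(p-np.array([v[0],v[1],0])); 
    print('t %.1f pos %s shelf %s jaw %.1f tilt %.2f F %s gap %.4f q %s'%(s['time_s'],p.round(4),l.round(4),np.degrees(np.arctan2(T[1,1],T[0,1])),np.degrees(np.arccos(-T[2,2])),np.round(s['contact_force'],1),s['finger_gap'],np.round(s['qpos'],0)))
E
python3 - <<'E'
from h import *
w=sw(-.0,0);print(w); go(w[0],w[1],.30,np.degrees(SH()[2]))
E
```

```text
[ 0.47798445 -0.2764504 ]
go: -55.05 -69.28 0.27 -1.519  | jaw now 64.4 turn -87.1 deg q7 -1.1 dist 0.885
```

Run:
```python
from h import *
go(.48,.2,.30)
```

```text
go: -34.65 -26.22 0.27 0.000  | jaw now 64.4 turn 0.0 deg q7 -1.1 dist 0.435
```

```bash
python3 -m pendant '-4 -3 0.2 0.13;-8 -6 0.2 0.26;-12 -9 0.2 0.39;-16 -12 0.2 0.5;-20 -15 0.2 0.62;-24 -18 0.2 0.75;-28 -21 0.2 0.9;-32 -25 0.2 1.0;-36 -29 0.2 1.1;-40 -34 0.2 1.2;-42 -38 0.2 1.3;-44 -42 0.2 1.4' 0
python3 - <<'E'
from h import *
w=sw(0,0);st(); go(w[0],w[1],.30,np.degrees(SH()[2]))
E
```

```text
time_s: 3.4
tool_pos: [0.4959, 0.0315, 0.3009]
tool_rot: [[0.276, 0.961, 0.001], [0.961, -0.276, 0.0], [0.0, 0.001, -1.0]]
contact_force: [0.1, -0.8, 0.6]
finger_gap: 0.002
t 3.4 pos [0.4959 0.0315 0.3009] shelf [-0.1314  0.2791  0.3009] jaw -16.0 tilt 0.07 F [ 0.1 -0.8  0.6] gap 0.0020 q [-25.  25.  26. 112. -15.  46.  -7.]
go: -30.09 6.78 0.09 0.218  | jaw now -16.0 turn 12.5 deg q7 -6.9 dist 0.308
```

```bash
python3 -m pendant '-4 1 0 0.07;-8 2 0 0.15;-13 3 0 0.218;-17 4 0 0.218;-21 5 0 0.218;-25 6 0 0.218;-28 6.5 0 0.218;-30 6.8 0 0.218;-30.1 6.8 0 0.218;-30.1 6.8 0 0.218;-30.1 6.8 0 0.218'
python3 - <<'E'
from h import *
w=sw(-0,0);st(); go(w[0],w[1],.187,np.degrees(SH()[2]))
t=get_image('top'); s=get_image('side')
tip=r.observe(); p=np.array(tip['tool_pos'])+np.array(tip['tool_rot'])[:,2]*.097
for c,n in((t,'t'),(s,'s')):
    u=proj(c,p)[0]; print(u)
    overlay(c,[np.array([p,np.array(tip['tool_pos'])])],f'pics/tip_{n}.png',(int(u[0])-90,max(0,int(u[1])-60),int(u[0])+90,int(u[1])+70),4)
E
```

```text
time_s: 4.5
tool_pos: [0.4787, -0.2748, 0.3007]
tool_rot: [[0.476, 0.88, 0.001], [0.88, -0.476, 0.002], [0.002, 0.0, -1.0]]
contact_force: [-0.0, 1.0, -0.3]
finger_gap: 0.0001
t 4.5 pos [ 0.4787 -0.2748  0.3007] shelf [-2.000e-04  1.800e-03  3.007e-01] jaw -28.4 tilt 0.11 F [-0.   1.  -0.3] gap 0.0001 q [  8.  30.  28. 103. -18.  51.  17.]
go: -0.20 0.01 11.37 0.002  | jaw now -28.4 turn 0.1 deg q7 16.8 dist 0.114
[395.89214847 196.87872697]
[247.7889889  108.91342079]
```

View pics/tip_t.png

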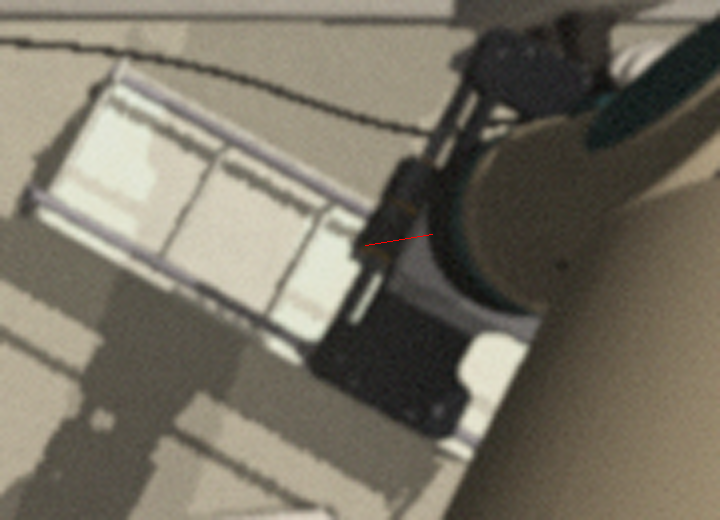

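View pics/tip_s.png

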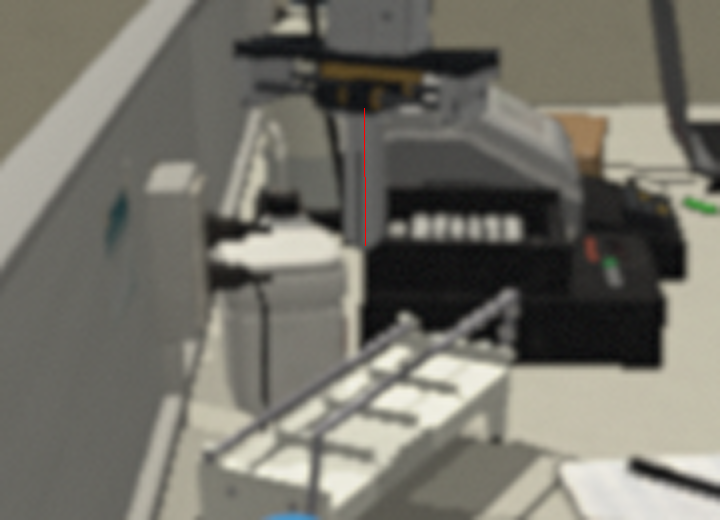

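```bash
python3 -m pendant '-0.2 0 4 0;-0.2 0 8 0;-0.2 0 11 0;-0.2 0 11.2 0;-0.2 0 11.3 0;-0.2 -1 11.3 0;-0.2 -2 11.3 0;-0.2 -2.8 11.3 0;-0.2 -3.5 11.3 0;-0.2 -4 11.3 0;-0.2 -4.5 11.3 0;-0.2 -5 11.3 0'
python3 - <<'E'
from h import *
st(); w=sw(-.098+.004+.0125,0); go(w[0],w[1],.187)
E
```

```text
time_s: 5.8
tool_pos: [0.4341, -0.2528, 0.1879]
tool_rot: [[0.475, 0.88, 0.002], [0.88, -0.475, 0.0], [0.001, 0.002, -1.0]]
contact_force: [1.3, -1.3, -1.5]
finger_gap: 0.0007
t 5.8 pos [ 0.4341 -0.2528  0.1879] shelf [-0.0499 -0.0002  0.1879] jaw -28.4 tilt 0.13 F [ 1.3 -1.3 -1.5] gap 0.0007 q [ 12.  36.  22. 117. -25.  31.  24.]
go: 0.03 -3.16 0.09 0.000  | jaw now -28.4 turn 0.0 deg q7 23.8 dist 0.032
```

```bash
python3 -m pendant '0 -0.7 0 0;0 -1.4 0 0;0 -2.1 0 0;0 -2.7 0 0;0 -3.2 0 0;0 -3.6 0 0;0 -3.8 0 0;0 -3.8 0 0'; python3 -c "
from h import *
st()"; python3 -m pendant '0 -0.2 0 0;0 -0.4 0 0;0 -0.4 0 0';  python3 -c "
from h import *
st()"
```

```text
time_s: 6.6
tool_pos: [0.4004, -0.2346, 0.1879]
tool_rot: [[0.475, 0.88, 0.002], [0.88, -0.475, 0.001], [0.002, 0.001, -1.0]]
contact_force: [0.6, -1.6, -1.0]
finger_gap: 0.0004
t 6.6 pos [ 0.4004 -0.2346  0.1879] shelf [-0.0882 -0.0003  0.1879] jaw -28.4 tilt 0.12 F [ 0.6 -1.6 -1. ] gap 0.0004 q [ 12.  34.  21. 123. -26.  28.  25.]
time_s: 6.9
tool_pos: [0.3969, -0.2328, 0.1879]
tool_rot: [[0.475, 0.88, 0.002], [0.88, -0.475, 0.0], [0.001, 0.002, -1.0]]
contact_force: [2.4, -2.1, -0.9]
finger_gap: 0.0004
t 6.9 pos [ 0.3969 -0.2328  0.1879] shelf [-0.0921 -0.0004  0.1879] jaw -28.4 tilt 0.13 F [ 2.4 -2.1 -0.9] gap 0.0004 q [ 12.  34.  21. 123. -26.  27.  25.]
```

Run:
```python
from h import *
p=get_image('side'); cv2.imwrite('pics/bar1.png',cv2.resize(p['frame'][90:240,180:380,::-1],None,fx=4,fy=4,interpolation=cv2.INTER_CUBIC))
```

```text
(no output)
```

View pics/bar1.png

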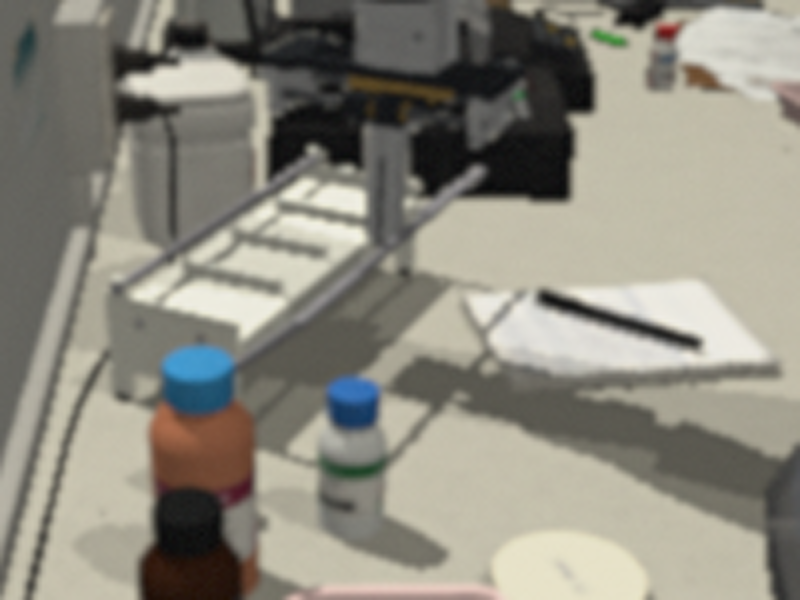

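```bash
python3 -m pendant '0 -0.2 0 0;0 -0.4 0 0;0 -0.4 0 0' | grep -E "force"; python3 -c "
from h import *
st()"; python3 -m pendant '0 -0.2 0 0;0 -0.4 0 0;0 -0.4 0 0'| grep -E "force";  python3 -c "
from h import *
st()"
```

```text
contact_force: [6.1, -2.3, -3.1]
t 7.2 pos [ 0.395  -0.2318  0.1884] shelf [-0.0943 -0.0005  0.1884] jaw -28.4 tilt 0.36 F [ 6.1 -2.3 -3.1] gap 0.0002 q [ 12.  33.  21. 124. -26.  27.  25.]
contact_force: [7.3, -3.5, -2.0]
t 7.5 pos [ 0.394  -0.2314  0.1892] shelf [-0.0953 -0.0005  0.1892] jaw -28.4 tilt 0.76 F [ 7.3 -3.5 -2. ] gap 0.0005 q [ 12.  33.  21. 124. -26.  26.  25.]
```

```bash
python3 -m pendant '0 1 0 0;0 2 0 0;0 2 0 0;0 2 -4 0;0 2 -8 0;0 2 -11.5 0;0 2 -11.5 0' 0.85
python3 - <<'E'
from h import *
st(); go(.520,.0570,.30,-60)
E
```

```text
time_s: 8.25
tool_pos: [0.4111, -0.2411, 0.3078]
tool_rot: [[0.475, 0.88, 0.017], [0.88, -0.475, -0.009], [0.001, 0.019, -1.0]]
contact_force: [0.3, -0.2, -1.3]
finger_gap: 0.0532
t 8.2 pos [ 0.4111 -0.2411  0.3078] shelf [-0.0756 -0.0009  0.3078] jaw -28.4 tilt 1.09 F [ 0.3 -0.2 -1.3] gap 0.0532 q [  5.  24.  31. 115. -17.  45.  17.]
go: 31.41 -4.60 0.71 0.552  | jaw now -28.4 turn 31.6 deg q7 17.1 dist 0.318
```

```bash
python3 -m pendant '5 -0.5 0.5 0.1;9 -1 0.7 0.2;13.5 -2 0.7 0.3;18 -2.8 0.7 0.4;22 -3.4 0.7 0.5;26 -4 0.7 0.552;29 -4.4 0.7 0.552;31 -4.6 0.7 0.552;31.4 -4.6 0.7 0.552;31.4 -4.6 0.7 0.552;31.4 -4.6 0.7 0.552'
python3 - <<'E'
from h import *
st(); 
t=get_image('top'); s=get_image('side')
for p,n in((t,'t'),(s,'s')):
  cv2.imwrite(f'pics/a_{n}.png',cv2.resize(p['frame'][100:290,150:400,::-1],None,fx=3,fy=3,interpolation=cv2.INTER_CUBIC))
for n in ('bottle_tall','bottle_amber','bottle_dropper','bottle_vial'): fit(n,[t]);fit(n,[s])
go(.520,.0570,.18,-60)
E
```

```text
time_s: 9.35
tool_pos: [0.5191, 0.0553, 0.2998]
tool_rot: [[0.867, 0.498, 0.016], [0.498, -0.867, -0.009], [0.009, 0.016, -1.0]]
contact_force: [0.5, -0.2, 0.3]
finger_gap: 0.0798
t 9.3 pos [0.5191 0.0553 0.2998] shelf [-0.1224  0.3111  0.2998] jaw -60.1 tilt 1.04 F [ 0.5 -0.2  0.3] gap 0.0798 q [-36.  30.  40. 109. -24.  49. -44.]
bottle_tall [(0.71, [251.0, 189.0], 139)]
    [0.4913 0.0288] cost 0.749
bottle_tall [(0.63, [232.0, 201.0], 973)]
    [0.521  0.0613] cost 0.416
bottle_amber [(0.37, [380.0, 207.0], 6875)]
    [ 0.4263 -0.3873] cost 0.898
bottle_amber [(0.66, [225.0, 240.0], 1386)]
    [0.5247 0.1593] cost 0.045
bottle_dropper [(0.78, [268.0, 219.0], 235)]
    [ 0.4314 -0.002 ] cost 0.05
bottle_dropper [(0.55, [267.0, 208.0], 605)]
    [0.4336 0.0024] cost 0.074
bottle_vial [(0.59, [280.0, 182.0], 153)]
    [ 0.5318 -0.0319] cost 0.135
bottle_vial []
go: -0.11 -0.20 12.02 -0.000  | jaw now -60.0 turn -0.0 deg q7 -44.1 dist 0.120
```

View pics/a_t.png

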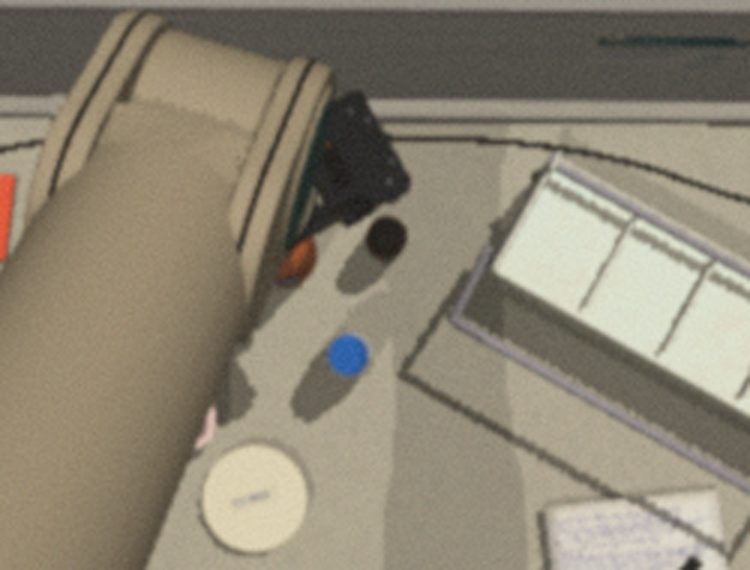

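View pics/a_s.png

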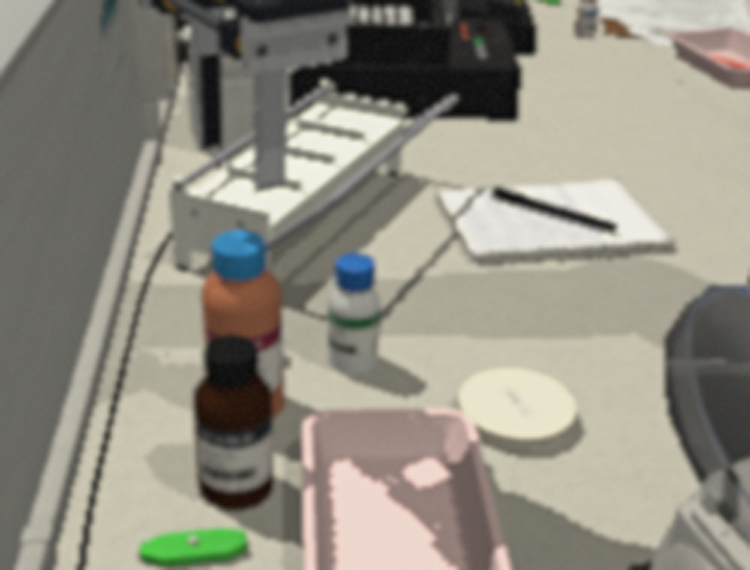

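```bash
python3 -m pendant '0 -0.1 2 0;-0.1 -0.2 5 0;-0.1 -0.2 8 0;-0.1 -0.2 11 0;-0.1 -0.2 13 0;-0.1 -0.2 13.7 0;-0.1 -0.2 13.7 0' 0.95;  python3 - <<'E'
from h import *
st(); 
t=get_image('top'); s=get_image('side')
for p,n in((s,'s'),):
  cv2.imwrite(f'pics/b_{n}.png',cv2.resize(p['frame'][120:290,150:350,::-1],None,fx=4,fy=3.5,interpolation=cv2.INTER_CUBIC))
E
```

```text
time_s: 10.55
tool_pos: [0.5202, 0.0567, 0.1626]
tool_rot: [[0.866, 0.499, 0.016], [0.5, -0.866, -0.009], [0.009, 0.015, -1.0]]
contact_force: [0.0, 1.0, 0.3]
finger_gap: 0.0895
t 10.6 pos [0.5202 0.0567 0.1626] shelf [-0.1221  0.3129  0.1626] jaw -60.0 tilt 1.03 F [0.  1.  0.3] gap 0.0895 q [-28.  41.  29. 115. -36.  31. -35.]
```

View pics/b_s.png

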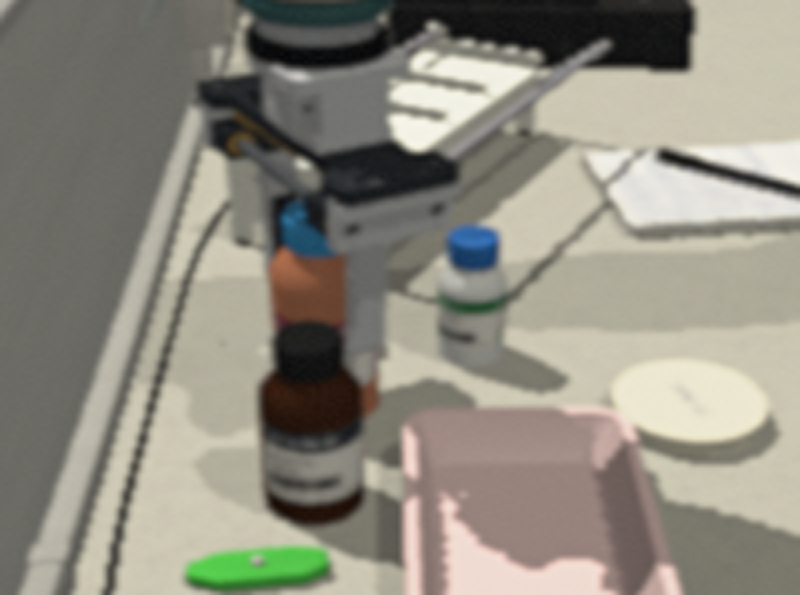

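Straddling the tall bottle, with clearances as expected. Close.

```bash
python3 -m pendant '0 0 0 0;0 0 0 0;0 0 0 0;0 0 0 0;0 0 0 0;0 0 0 0;0 0 0 0;0 0 0 0' 0.4;  python3 - <<'E'
from h import *
st(); 
E
```

```text
time_s: 11.45
tool_pos: [0.5207, 0.0579, 0.1642]
tool_rot: [[0.866, 0.5, 0.018], [0.5, -0.866, -0.006], [0.012, 0.014, -1.0]]
contact_force: [-3.1, 5.4, 5.3]
finger_gap: 0.0597
t 11.4 pos [0.5207 0.0579 0.1642] shelf [-0.1222  0.3141  0.1642] jaw -60.0 tilt 1.08 F [-3.1  5.4  5.3] gap 0.0597 q [-28.  41.  29. 115. -36.  32. -35.]
```

```bash
python3 -m pendant '0 0 -2 0;0 0 -6 0;0 0 -10 0;0 0 -14 0;0 0 -15 0;0 0 -15 0' ;  python3 - <<'E'
from h import *
st(); w=sw(0,.108);print(w); go(w[0],w[1],.315,-80)
E
```

```text
time_s: 12.05
tool_pos: [0.5185, 0.0586, 0.3148]
tool_rot: [[0.866, 0.5, 0.02], [0.5, -0.866, -0.006], [0.014, 0.016, -1.0]]
contact_force: [-0.2, -0.1, -3.2]
finger_gap: 0.06
t 12.1 pos [0.5185 0.0586 0.3148] shelf [-0.1245  0.3137  0.3148] jaw -60.0 tilt 1.22 F [-0.2 -0.1 -3.2] gap 0.0600 q [-37.  29.  41. 108. -24.  51. -45.]
[ 0.52958415 -0.18157431]
go: -11.06 21.35 0.16 0.349  | jaw now -60.0 turn 20.0 deg q7 -44.8 dist 0.240
```

```bash
python3 -m pendant '-1 2 0 0.05;-3 6 0 0.1;-5 10 0 0.15;-7 13.5 0 0.25;-9 17 0 0.3;-10.5 20 0.1 0.349;-11 21.3 0.16 0.349;-11 21.3 0.16 0.349;-11 21.3 0.16 0.349;-11 21.3 0.16 0.349' ;  python3 - <<'E'
from h import *
st(); w=sw(0,.108); go(w[0],w[1],.237,-80)
t=get_image('top'); s=get_image('side')
for p,n in((t,'t'),(s,'s')):
  print(fit('bottle_tall',[p],z=.315-.1642))
  cv2.imwrite(f'pics/c_{n}.png',cv2.resize(p['frame'][60:260,180:430,::-1],None,fx=3,fy=3,interpolation=cv2.INTER_CUBIC))
E
```

```text
time_s: 13.05
tool_pos: [0.5299, -0.1787, 0.314]
tool_rot: [[0.984, 0.177, 0.019], [0.177, -0.984, -0.004], [0.018, 0.008, -1.0]]
contact_force: [-1.4, 0.8, -4.0]
finger_gap: 0.0596
t 13.1 pos [ 0.5299 -0.1787  0.314 ] shelf [-0.0011  0.1107  0.314 ] jaw -79.8 tilt 1.10 F [-1.4  0.8 -4. ] gap 0.0596 q [-12.  33.  44. 103. -28.  54. -36.]
go: -0.22 0.22 7.70 0.003  | jaw now -79.8 turn 0.2 deg q7 -36.1 dist 0.077
bottle_tall []
None
bottle_tall [(0.67, [224.0, 119.0], 933)]
    [ 0.5332 -0.1712] cost 0.299
[ 0.53321595 -0.1711754 ]
```

View pics/c_t.png

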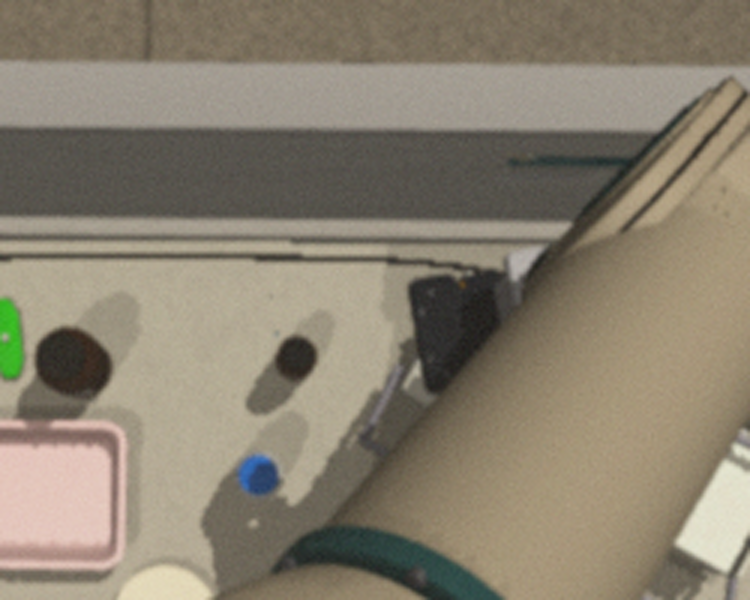

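View pics/c_s.png

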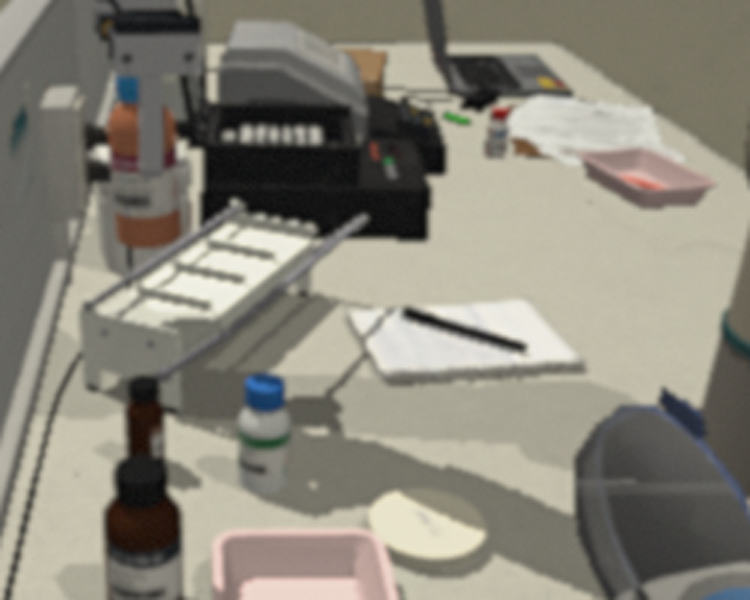

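Run:
```python
from h import *
s=get_image('side'); o=r.observe(); p=np.array(o['tool_pos']); z=np.array(o['tool_rot'])[:,2]
m=outline_of(s,'bottle_tall')[0]['pixels']
for row in range(80,160,6):
    c=np.where(m[row])[0]
    if len(c): print(row,c.min(),c.max(),(c.min()+c.max())/2)
for dz in(.05,.078,.1,.14): print(proj(s,p+z*dz))
for x in (.0,.003,.006):
  print(x,proj(s,[p[0]+x,p[1],.17]),proj(s,[p[0]+x,p[1],.2]))
f=s['frame'][60:160,190:270,::-1]; cv2.imwrite('pics/d_s.png',cv2.resize(f,None,fx=6,fy=6,interpolation=cv2.INTER_CUBIC))
```

```text
86 219 224 221.5
92 219 225 222.0
98 217 237 227.0
104 216 238 227.0
110 217 238 227.5
116 217 238 227.5
122 218 239 228.5
128 218 239 228.5
134 218 239 228.5
140 219 235 227.0
[[227.86333035  96.40132664]]
[[227.99965136 106.99096409]]
[[228.10393528 115.09190818]]
[[228.28746852 129.3490683 ]]
0.0 [[229.37881707 131.22361982]] [[229.03468378 120.6139084 ]]
0.003 [[228.28166552 131.22889708]] [[227.92043943 120.61869076]]
0.006 [[227.18439645 131.23417491]] [[226.80607387 120.62347363]]
```

View pics/d_s.png

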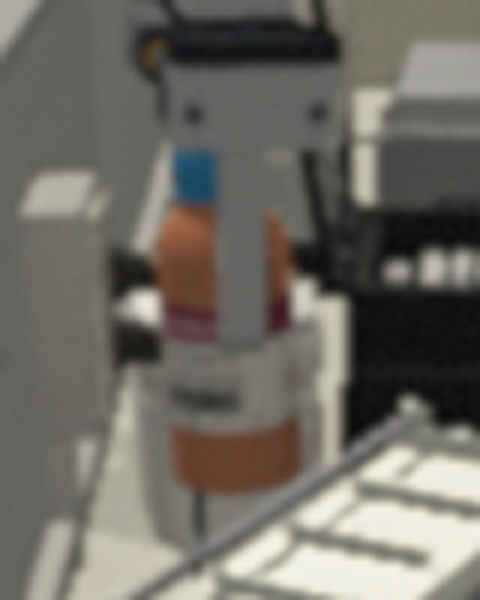

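Run:
```python
from h import *
s=get_image('side'); v=SH()
def Q(th,y=.16): 
    bx,bz=-.04-.09*np.sin(th),.04+.09*np.cos(th)
    return [[-.04,y,.04],[bx,y,bz],[bx,-y,bz],[-.04,-y,.04]]
L=[[[-.055,.151,.07],[-.055,-.151,.07],[.055,-.151,.07],[.055,.151,.07],[-.055,.151,.07]],Q(.85),[[.042,.151,.09],[.042,-.151,.09]]]
for y in(.072,0,-.072): L.append([[-.03,y,.07],[.035,y,.07]])
L=[shelfpts(v,l) for l in L]
overlay(s,L,'pics/ov_s3.png',(200,115,310,200),7)
```

```text
(no output)
```

View pics/ov_s3.png

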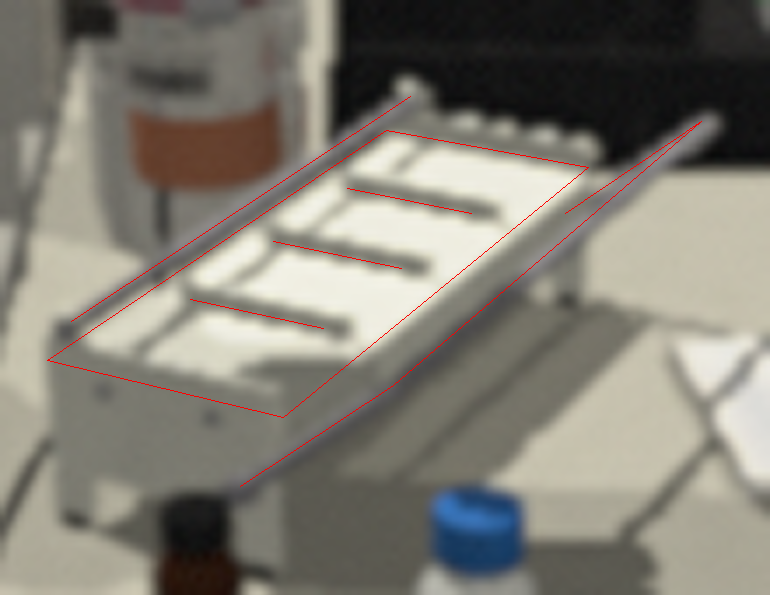

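Run:
```python
from h import *
v=SH(); v[:2]-=.0025*np.array([np.cos(v[2]),np.sin(v[2])]); np.save('shelf.npy',v)
w=sw(0,.108); st(); go(w[0]-.001,w[1],.240,-80)
```

```text
t 13.4 pos [ 0.53   -0.1804  0.3151] shelf [0.0023 0.1092 0.3151] jaw -79.9 tilt 1.23 F [ 0.4 -0.7 -4. ] gap 0.0598 q [-12.  33.  44. 102. -28.  54. -36.]
go: -0.50 -0.14 7.50 0.001  | jaw now -79.9 turn 0.1 deg q7 -36.0 dist 0.075
```

```bash
python3 -m pendant '-0.3 0 0 0;-0.5 0 0 0;-0.5 -0.1 2 0;-0.5 -0.1 4 0;-0.5 -0.1 6 0;-0.5 -0.1 7 0;-0.5 -0.1 7.5 0;-0.5 -0.1 7.5 0'; python3 -c "
from h import *
st();w=sw(0,.108); go(w[0]-.001,w[1],.236)"
```

```text
time_s: 14.2
tool_pos: [0.5263, -0.1809, 0.2399]
tool_rot: [[0.984, 0.175, 0.02], [0.175, -0.985, -0.006], [0.019, 0.01, -1.0]]
contact_force: [-0.3, -0.0, -3.2]
finger_gap: 0.0591
t 14.2 pos [ 0.5263 -0.1809  0.2399] shelf [-0.0007  0.1071  0.2399] jaw -79.9 tilt 1.21 F [-0.3 -0.  -3.2] gap 0.0591 q [ -9.  38.  39. 107. -34.  45. -31.]
go: 0.01 -0.05 0.39 0.000  | jaw now -79.9 turn 0.0 deg q7 -31.2 dist 0.004
```

```bash
python3 -m pendant '0 0 0.3 0;0 0 0.4 0;0 0 0.4 0' |grep force; python3 -c "
from h import *
st()
s=get_image('side');cv2.imwrite('pics/e_s.png',cv2.resize(s['frame'][90:190,180:290,::-1],None,fx=6,fy=6,interpolation=cv2.INTER_CUBIC))
"
```

```text
contact_force: [0.2, -0.7, -3.8]
t 14.5 pos [ 0.5266 -0.181   0.2362] shelf [-0.0004  0.1071  0.2362] jaw -79.9 tilt 1.24 F [ 0.2 -0.7 -3.8] gap 0.0600 q [ -8.  38.  39. 108. -34.  45. -31.]
```

View pics/e_s.png

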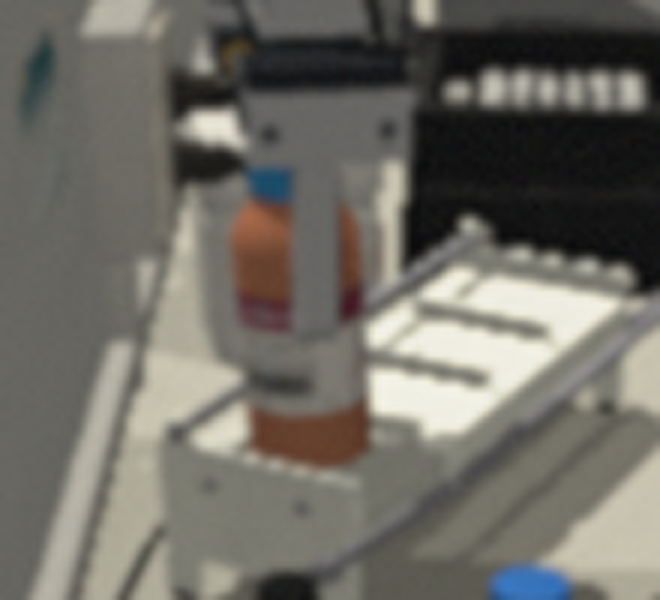

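```bash
python3 -m pendant '0 0 0.1 0;0 0 0.2 0;0 0 0.2 0' |grep force; python3 -m pendant '0 0 0 0;0 0 0 0' |grep -E "force|pos"
```

```text
contact_force: [0.8, -0.3, -2.0]
tool_pos: [0.5268, -0.181, 0.2344]
contact_force: [0.2, -0.4, -2.0]
```

```bash
python3 -m pendant '0 0 0.1 0;0 0 0.1 0' |grep -E "force|pos"; python3 -m pendant '0 0 0 0;0 0 0 0;0 0 0 0;0 0 0 0;0 0 0 0;0 0 -3 0;0 0 -7 0;0 0 -9 0;0 0 -9 0' 1|grep -E "force|pos|gap"
python3 - <<'E'
from h import *
st();go(.524,.157,.31,-60)
s=get_image('side');cv2.imwrite('pics/f_s.png',cv2.resize(s['frame'][90:190,180:290,::-1],None,fx=6,fy=6,interpolation=cv2.INTER_CUBIC))
print(fit('bottle_tall',[s],z=.07))
E
```

```text
tool_pos: [0.5274, -0.1809, 0.2343]
contact_force: [-0.1, 2.3, 4.9]
tool_pos: [0.5265, -0.1814, 0.3271]
contact_force: [-0.0, -0.6, -0.4]
finger_gap: 0.0937
t 16.1 pos [ 0.5265 -0.1814  0.3271] shelf [-3.000e-04  1.067e-01  3.271e-01] jaw -79.9 tilt 1.69 F [-0.  -0.6 -0.4] gap 0.0937 q [-12.  32.  45. 102. -28.  55. -36.]
go: 5.64 -33.38 1.43 -0.348  | jaw now -79.9 turn -19.9 deg q7 -36.3 dist 0.339
bottle_tall [(0.81, [230.0, 141.0], 1034)]
    [ 0.5299 -0.1834] cost 0.12
[ 0.52989475 -0.18342954]
```

View pics/f_s.png

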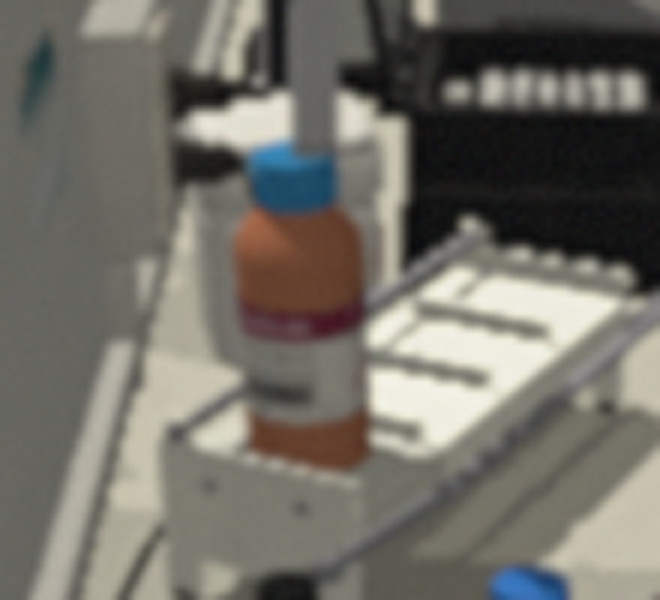

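```bash
python3 -m pendant '1 -4 0 0;2 -8 0.3 -0.1;2.5 -12.5 0.5 -0.2;3 -17 1 -0.3;4 -21.5 1.4 -0.348;4.6 -26 1.4 -0.348;5.2 -30 1.4 -0.348;5.6 -33 1.4 -0.348;5.6 -33.4 1.4 -0.348;5.6 -33.4 1.4 -0.348;5.6 -33.4 1.4 -0.348' |grep pos
python3 - <<'E'
from h import *
st();go(.5245,.157,.152,-60)
t=get_image('top');s=get_image('side')
print(fit('bottle_amber',[s]))
print(fit('bottle_tall',[t],z=.07))
print(fit('bottle_vial',[t]))
print(fit('bottle_vial',[s]))
cv2.imwrite('pics/g_t.png',cv2.resize(t['frame'][100:290,150:400,::-1],None,fx=3,fy=3,interpolation=cv2.INTER_CUBIC))
E
```

```text
tool_pos: [0.5219, 0.1568, 0.3074]
t 17.4 pos [0.5219 0.1568 0.3074] shelf [-0.1659  0.4016  0.3074] jaw -60.1 tilt 1.33 F [-0.3 -0.7 -0.3] gap 0.0940 q [-47.  32.  41. 105. -25.  51. -54.]
go: -0.01 -0.16 15.54 -0.001  | jaw now -60.1 turn -0.1 deg q7 -54.4 dist 0.155
bottle_amber [(0.62, [226.0, 241.0], 1342)]
    [0.5246 0.1597] cost 0.051
[0.52460801 0.15972129]
bottle_tall [(0.87, [346.0, 178.0], 780)]
    [ 0.5276 -0.1788] cost 0.074
[ 0.52763716 -0.17879333]
bottle_vial [(0.63, [280.0, 183.0], 150)]
    [ 0.5297 -0.0338] cost 0.147
[ 0.52968769 -0.03382117]
bottle_vial [(0.86, [227.0, 199.0], 292)]
    [ 0.5333 -0.0512] cost 0.277
[ 0.53330763 -0.05121636]
```

View pics/g_t.png

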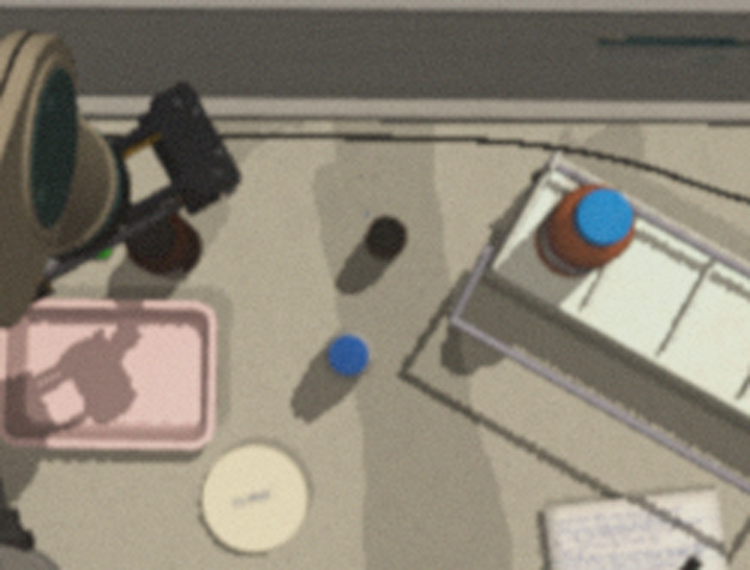

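```bash
python3 -m pendant '0 -0.1 4 0;0 -0.1 8 0;0 -0.2 12 0;0 -0.2 14.5 0;0 -0.2 15.5 0;0 -0.2 15.5 0;0 -0.2 15.5 0' |grep -E "pos|force"; python3 -m pendant '0 0 0 0;0 0 0 0;0 0 0 0;0 0 0 0;0 0 0 0;0 0 0 0;0 0 0 0;0 0 0 0;0 0 0 0' 0.4 |grep -E "pos|force|gap"
python3 - <<'E'
from h import *
st()
v=SH(); t=get_image('top')
def Q(th,y=.16): 
    bx,bz=-.04-.09*np.sin(th),.04+.09*np.cos(th)
    return [[-.04,y,.04],[bx,y,bz],[bx,-y,bz],[-.04,-y,.04]]
L=[[[-.055,.151,.07],[-.055,-.151,.07],[.055,-.151,.07],[.055,.151,.07],[-.055,.151,.07]],Q(.85),[[.042,.151,.09],[.042,-.151,.09]]]
for y in(.072,0,-.072): L.append([[-.03,y,.07],[.035,y,.07]])
L=[shelfpts(v,l) for l in L]
overlay(t,L,'pics/ov_t4.png',(280,130,470,280),4)
E
```

```text
tool_pos: [0.5258, 0.1581, 0.1542]
contact_force: [0.2, -0.3, 0.7]
tool_pos: [0.5256, 0.1587, 0.1543]
contact_force: [-1.8, 1.6, 3.0]
finger_gap: 0.0526
t 19.2 pos [0.5256 0.1587 0.1543] shelf [-0.1636  0.405   0.1543] jaw -60.1 tilt 1.43 F [-1.8  1.6  3. ] gap 0.0526 q [-39.  43.  29. 112. -37.  33. -45.]
```

View pics/ov_t4.png

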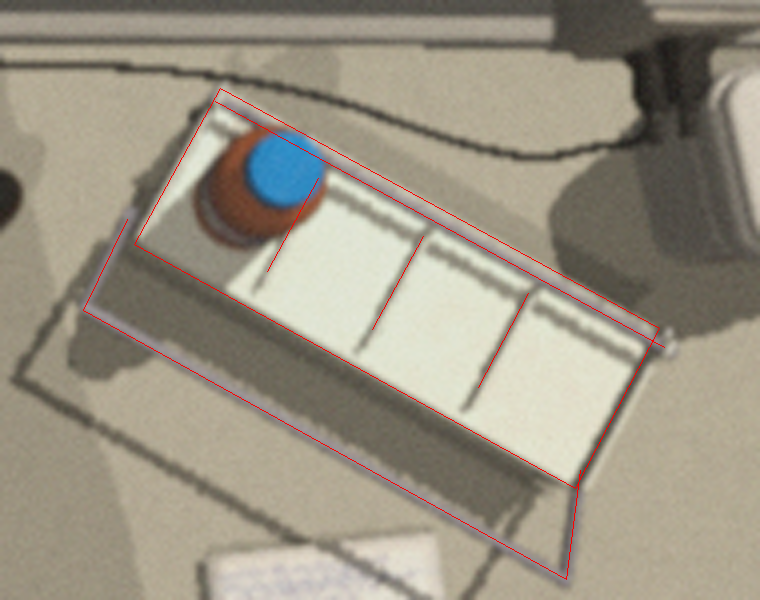

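```bash
python3 -m pendant '0 0 -2 0;0 0 -6 0;0 0 -10 0;0 0 -14 0;0 0 -15.6 0;0 0 -15.6 0' |grep -E "pos|force"
python3 - <<'E'
from h import *
st();w=sw(-.08,.036);print(w); go(w[0],w[1],.31,-28.5); go(.42,0,.31)
E
```

```text
tool_pos: [0.5229, 0.1589, 0.3121]
contact_force: [0.5, -0.1, -2.8]
t 19.9 pos [0.5229 0.1589 0.3121] shelf [-0.166   0.4039  0.3121] jaw -60.1 tilt 1.68 F [ 0.5 -0.1 -2.8] gap 0.0523 q [-47.  31.  41. 105. -25.  52. -54.]
[ 0.42270956 -0.2054086 ]
go: -26.86 26.58 0.06 -0.551  | jaw now -60.1 turn -31.6 deg q7 -54.4 dist 0.378
go: -16.85 8.64 -0.02 0.000  | jaw now -60.1 turn 0.0 deg q7 -54.4 dist 0.189
```

```bash
python3 -m pendant '-4 2 0 0;-8 4 0 -0.1;-12 6.3 0 -0.2;-16 8.6 0 -0.3;-18.5 12 0 -0.4;-21 15.5 0 -0.5;-23 19 0 -0.551;-25 23 0 -0.551;-26.8 26.5 0 -0.551;-26.8 26.5 0 -0.551;-26.8 26.5 0 -0.551' |grep -E "pos|force"
python3 - <<'E'
from h import *
st();w=sw(0,.036);print(w); go(w[0],w[1],.31,-28.5)
s=get_image('side');cv2.imwrite('pics/i_s.png',cv2.resize(s['frame'][60:220,180:350,::-1],None,fx=4,fy=3.7,interpolation=cv2.INTER_CUBIC))
fit('bottle_amber',[s],z=.31-.154)
E
```

```text
tool_pos: [0.4215, -0.2051, 0.3091]
contact_force: [0.2, -0.3, -2.3]
t 21.0 pos [ 0.4215 -0.2051  0.3091] shelf [-0.0812  0.0357  0.3091] jaw -28.7 tilt 1.49 F [ 0.2 -0.3 -2.3] gap 0.0522 q [ -2.  23.  34. 116. -19.  45.  15.]
[ 0.49298814 -0.2436306 ]
go: 0.05 8.12 0.10 -0.004  | jaw now -28.7 turn -0.2 deg q7 14.5 dist 0.081
bottle_amber [(0.86, [268.0, 113.0], 772)]
    [ 0.4235 -0.2026] cost 0.103
```

View pics/i_s.png

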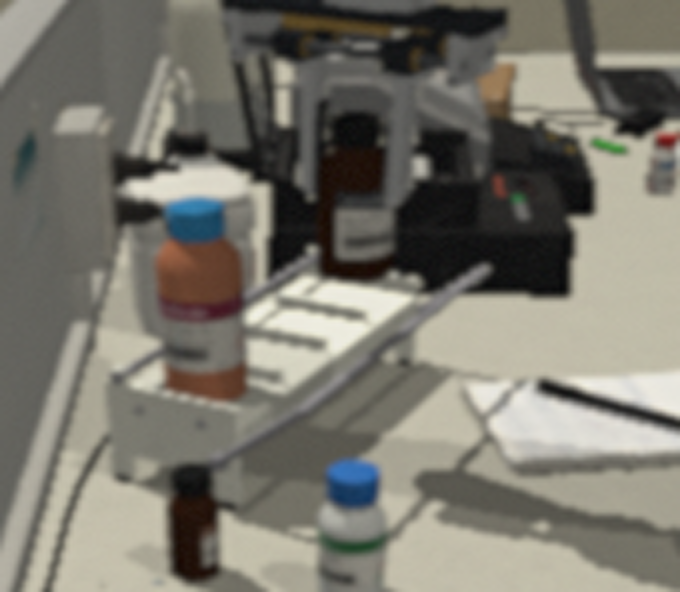

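```bash
cat >> h.py <<'E'
def gog(x,y,z,jaw=None):
    s=r.observe(); zt=np.array(s['tool_rot'])[:,2]; p=np.array(s['tool_pos'])+.078*zt
    v=SH(); l=R(v[2]).T@(p-np.array([v[0],v[1],0])); print('grasp pt',p.round(4),'shelf',l.round(4),'zt',zt.round(3))
    go(x-.078*zt[0],y-.078*zt[1],z,jaw,s)
E
python3 - <<'E'
from h import *
w=sw(0,.036);gog(w[0],w[1],.232,-28.5)
E
```

```text
grasp pt [ 0.4243 -0.2034  0.2314] shelf [-0.0796  0.0385  0.2314] zt [ 0.027 -0.002 -1.   ]
go: -0.35 7.77 7.93 0.001  | jaw now -28.5 turn 0.0 deg q7 14.5 dist 0.111
```

```bash
python3 -m pendant '-0.2 3 0 0;-0.3 6 0 0;-0.3 7.6 0 0;-0.3 7.8 0 0;-0.3 7.8 0 0;-0.3 7.8 3 0;-0.3 7.8 6 0;-0.3 7.8 7.5 0;-0.3 7.8 7.9 0;-0.3 7.8 7.9 0' |grep -E "pos|force"
python3 - <<'E'
from h import *
w=sw(0,.036);gog(w[0],w[1],.2245,-28.5);st()
s=get_image('side');cv2.imwrite('pics/j_s.png',cv2.resize(s['frame'][60:220,180:350,::-1],None,fx=4,fy=3.7,interpolation=cv2.INTER_CUBIC))
E
```

```text
tool_pos: [0.4906, -0.2423, 0.2322]
contact_force: [0.2, -0.1, -2.8]
grasp pt [ 0.4926 -0.2424  0.1542] shelf [-0.0009  0.0369  0.1542] zt [ 0.025 -0.001 -1.   ]
go: -0.10 0.07 0.77 0.001  | jaw now -28.4 turn 0.1 deg q7 20.2 dist 0.008
t 22.1 pos [ 0.4906 -0.2423  0.2322] shelf [-0.0027  0.036   0.2322] jaw -28.4 tilt 1.44 F [ 0.2 -0.1 -2.8] gap 0.0523 q [  5.  35.  28. 109. -26.  40.  20.]
```

View pics/j_s.png

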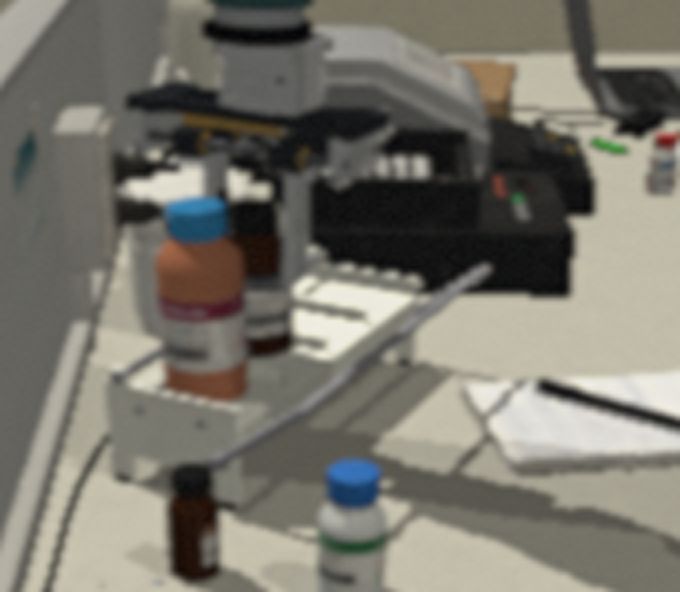

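```bash
python3 -m pendant '-0.1 0 0.3 0;-0.1 0 0.6 0;-0.1 0 0.75 0;-0.1 0 0.85 0;-0.1 0 0.85 0' |grep -E "pos|force"
```

```text
tool_pos: [0.4909, -0.2437, 0.2243]
contact_force: [0.0, 0.3, -2.7]
```

```bash
python3 -m pendant '0 0 0.1 0;0 0 0.1 0;0 0 0.1 0' |grep -E "pos|force"
```

```text
tool_pos: [0.4909, -0.2438, 0.2241]
contact_force: [-1.6, 1.9, 5.9]
```

```bash
python3 -m pendant '0 0 0 0;0 0 0 0;0 0 0 0;0 0 0 0;0 0 0 0;0 0 -3 0;0 0 -7 0;0 0 -9 0;0 0 -9 0' 1|grep -E "force|pos|gap"
python3 - <<'E'
from h import *
st();gog(.4327,-.0005,.30,-28.5)
t=get_image('top');s=get_image('side')
fit('bottle_dropper',[t]);fit('bottle_dropper',[s])
fit('bottle_amber',[t],z=.07);fit('bottle_amber',[s],z=.07)
print(sw(0,.036))
cv2.imwrite('pics/k_s.png',cv2.resize(s['frame'][60:220,180:350,::-1],None,fx=4,fy=3.7,interpolation=cv2.INTER_CUBIC))
E
```

```text
tool_pos: [0.4896, -0.2447, 0.3169]
contact_force: [-0.5, 0.4, 0.3]
finger_gap: 0.0942
t 23.9 pos [ 0.4896 -0.2447  0.3169] shelf [-0.0025  0.0335  0.3169] jaw -28.5 tilt 1.89 F [-0.5  0.4  0.3] gap 0.0942 q [  2.  29.  33. 104. -21.  51.  16.]
grasp pt [ 0.4921 -0.245   0.2389] shelf [-1.000e-04  3.440e-02  2.389e-01] zt [ 0.033 -0.005 -0.999]
go: 18.65 -16.93 1.38 0.001  | jaw now -28.5 turn 0.0 deg q7 16.0 dist 0.252
bottle_dropper []
bottle_dropper [(0.62, [264.0, 206.0], 610)]
    [0.4336 0.0036] cost 0.069
bottle_amber [(0.92, [369.0, 192.0], 476)]
    [ 0.491  -0.2456] cost 0.289
bottle_amber [(0.8, [246.0, 134.0], 492)]
    [ 0.4918 -0.2464] cost 0.319
[ 0.49298814 -0.2436306 ]
```

View pics/k_s.png

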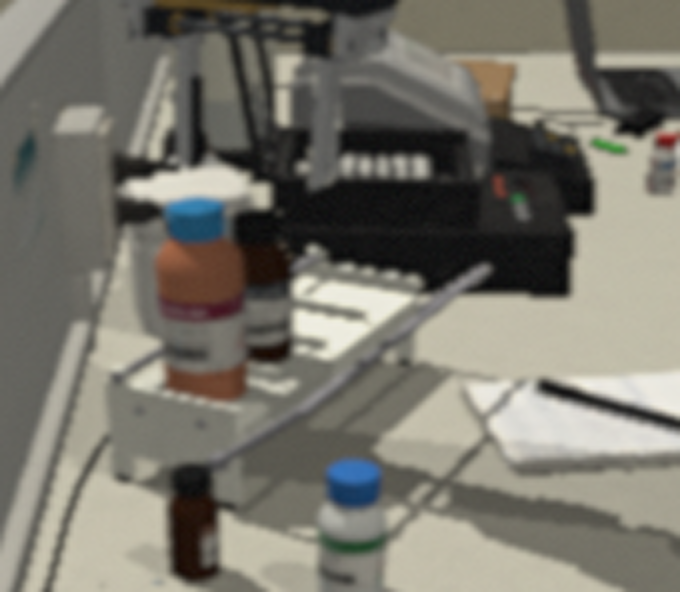

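```bash
python3 -m pendant '0 -3.5 -1.5 0;0.5 -8 -1.5 0;4 -11 -1 0;8 -13.5 -0.5 0;12 -15.5 0 0;16 -16.8 0 0;18.5 -16.9 0.5 0;18.7 -16.9 1.4 0;18.7 -16.9 1.4 0;18.7 -16.9 1.4 0' 0.75|grep -E "force|pos|gap"
python3 - <<'E'
from h import *
st();gog(.4327,-.0003,.130,-28.5)
E
```

```text
tool_pos: [0.4282, 0.0002, 0.2966]
contact_force: [0.3, -0.1, 1.5]
finger_gap: 0.0706
t 25.1 pos [4.282e-01 2.000e-04 2.966e-01] shelf [-0.1734  0.2192  0.2966] jaw -28.6 tilt 1.34 F [ 0.3 -0.1  1.5] gap 0.0706 q [-29.  21.  33. 122. -18.  40. -12.]
grasp pt [ 0.43   -0.      0.2186] shelf [-0.1717  0.2199  0.2186] zt [ 0.023 -0.002 -1.   ]
go: -0.05 -0.11 16.66 -0.002  | jaw now -28.6 turn -0.1 deg q7 -12.5 dist 0.167
```

```bash
python3 -m pendant '0 0 4 0;0 -0.1 8 0;0 -0.1 12 0;0 -0.1 15 0;0 -0.1 16.6 0;0 -0.1 16.6 0;0 -0.1 16.6 0' |grep -E "pos|force"
python3 - <<'E'
from h import *
s=get_image('side');cv2.imwrite('pics/l_s.png',cv2.resize(s['frame'][110:270,180:350,::-1],None,fx=4,fy=3.7,interpolation=cv2.INTER_CUBIC))
E
python3 -m pendant '0 0 0 0;0 0 0 0;0 0 0 0;0 0 0 0;0 0 0 0;0 0 0 0;0 0 0 0;0 0 0 0;0 0 0 0' 0.25 |grep -E "pos|force|gap"
```

```text
tool_pos: [0.4312, -0.0011, 0.131]
contact_force: [0.2, -0.8, -0.4]
tool_pos: [0.4313, -0.0004, 0.1318]
contact_force: [-1.5, 0.6, 5.5]
finger_gap: 0.0412
```

View pics/l_s.png

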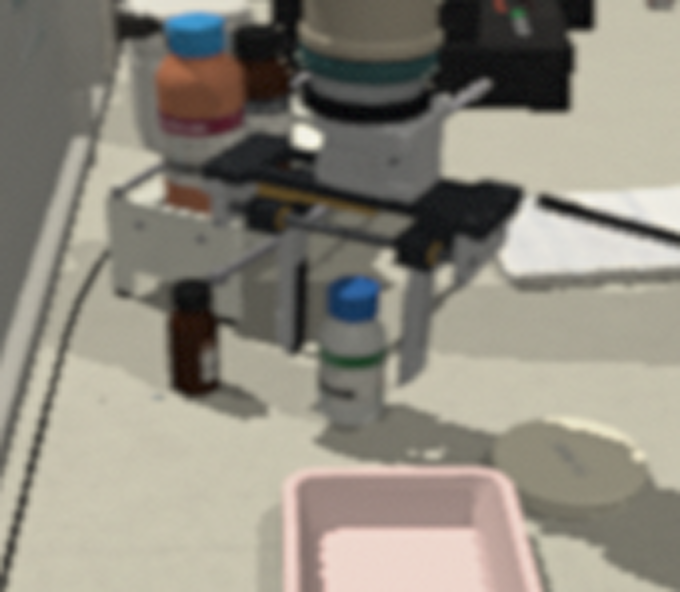

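```bash
python3 -m pendant '0 0 -3 0;0 0 -7 0;0 0 -11 0;0 0 -15 0;0 0 -17 0;0 0 -17 0' |grep -E "pos|force"
python3 - <<'E'
from h import *
st();w=sw(-.09,-.036);print(w); gog(w[0],w[1],.30,-28.5); w=sw(0,-.036);gog(w[0],w[1],.30)
E
```

```text
tool_pos: [0.4284, 0.0001, 0.304]
contact_force: [-0.8, -1.7, -0.1]
t 27.4 pos [4.284e-01 1.000e-04 3.040e-01] shelf [-0.1732  0.2192  0.304 ] jaw -28.6 tilt 1.72 F [-0.8 -1.7 -0.1] gap 0.0413 q [-32.  21.  38. 122. -19.  41. -10.]
[ 0.37952494 -0.26388157]
grasp pt [0.4307 0.     0.2261] shelf [-0.1711  0.2203  0.2261] zt [ 0.03  -0.001 -1.   ]
go: -25.62 8.14 0.27 -0.002  | jaw now -28.6 turn -0.1 deg q7 -10.4 dist 0.269
grasp pt [0.4307 0.     0.2261] shelf [-0.1711  0.2203  0.2261] zt [ 0.03  -0.001 -1.   ]
go: -25.61 17.14 0.51 0.000  | jaw now -28.6 turn 0.0 deg q7 -10.4 dist 0.308
```

```bash
python3 -m pendant '-4 1.3 0 0;-8 2.6 0 0;-12 4 0 0;-16 5.3 0 0;-20 6.6 0 0;-24 8 0 0;-25.6 9.5 0.3 0;-25.6 13 0.3 0;-25.6 16.5 0.4 0;-25.6 17.1 0.5 0;-25.6 17.1 0.5 0' |grep -E "pos|force"
python3 - <<'E'
from h import *
st();w=sw(0,-.036); gog(w[0],w[1],.205,-28.5)
t=get_image('top');s=get_image('side')
fit('bottle_dropper',[s],z=.30-.1318)
cv2.imwrite('pics/m_s.png',cv2.resize(s['frame'][60:220,180:350,::-1],None,fx=4,fy=3.7,interpolation=cv2.INTER_CUBIC))
E
```

```text
tool_pos: [0.4559, -0.3064, 0.2982]
contact_force: [-1.3, 0.8, -1.1]
t 28.5 pos [ 0.4559 -0.3064  0.2982] shelf [-0.0026 -0.0369  0.2982] jaw -28.6 tilt 1.56 F [-1.3  0.8 -1.1] gap 0.0413 q [  9.  31.  34. 105. -24.  50.  26.]
grasp pt [ 0.458  -0.3064  0.2202] shelf [-0.0008 -0.0358  0.2202] zt [ 0.027  0.    -1.   ]
go: -0.14 -0.15 9.31 -0.002  | jaw now -28.6 turn -0.1 deg q7 26.2 dist 0.093
bottle_dropper [(0.81, [251.0, 104.0], 444)]
    [ 0.4586 -0.2988] cost 0.112
```

View pics/m_s.png

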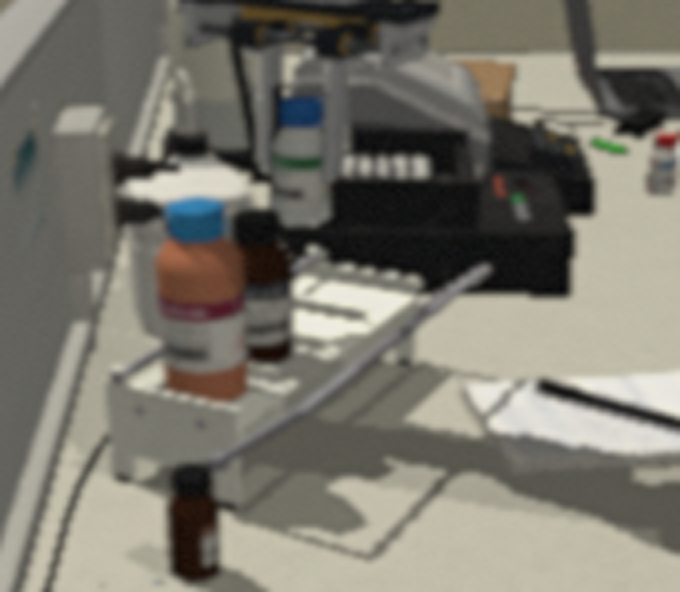

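```bash
python3 -m pendant '-0.1 -0.1 3 0;-0.1 -0.1 6 0;-0.1 -0.1 8.5 0;-0.1 -0.1 9.3 0;-0.1 -0.1 9.5 0;-0.1 -0.1 9.5 0' |grep -E "pos|force"; python3 -m pendant '0 0 0.1 0;0 0 0.1 0;0 0 0.1 0' |grep -E "pos|force"
```

```text
tool_pos: [0.4559, -0.3063, 0.2051]
contact_force: [0.4, 0.4, -1.1]
tool_pos: [0.4562, -0.3065, 0.2048]
contact_force: [-0.4, 0.5, -0.3]
```

```bash
python3 -m pendant '0 0 0.2 0;0 0 0.2 0;0 0 0.2 0' |grep -E "pos|force"; python3 -m pendant '0 0 0.15 0;0 0 0.15 0;0 0 0.15 0' |grep -E "pos|force"
```

```text
tool_pos: [0.4563, -0.3064, 0.2028]
contact_force: [-0.3, 0.1, -0.6]
tool_pos: [0.4564, -0.3066, 0.2019]
contact_force: [-0.7, 1.4, 4.6]
```

```bash
python3 -m pendant '0 0 0 0;0 0 0 0;0 0 0 0;0 0 0 0;0 0 -3 0;0 0 -7 0;0 0 -11 0;0 0 -11 0' 0.75|grep -E "force|pos|gap"
python3 - <<'E'
from h import *
st();
t=get_image('top');s=get_image('side')
fit('bottle_dropper',[t],z=.07);fit('bottle_dropper',[s],z=.07)
fit('bottle_vial',[t]);fit('bottle_vial',[s])
gog(.531,-.033,.30,-60)
print(sw(0,-.036))
cv2.imwrite('pics/n_s.png',cv2.resize(s['frame'][60:220,180:350,::-1],None,fx=4,fy=3.7,interpolation=cv2.INTER_CUBIC))
E
```

```text
tool_pos: [0.4545, -0.3086, 0.3165]
contact_force: [0.3, -1.5, -0.2]
finger_gap: 0.0704
t 30.9 pos [ 0.4545 -0.3086  0.3165] shelf [-0.0027 -0.0395  0.3165] jaw -28.7 tilt 2.22 F [ 0.3 -1.5 -0.2] gap 0.0704 q [  8.  30.  35. 104. -23.  51.  26.]
bottle_dropper [(0.78, [400.0, 206.0], 420)]
    [ 0.4596 -0.3077] cost 0.083
bottle_dropper [(0.61, [253.0, 130.0], 211)]
    [ 0.4572 -0.3175] cost 0.486
bottle_vial [(0.74, [281.0, 180.0], 182)]
    [ 0.5315 -0.0327] cost 0.06
bottle_vial [(0.89, [227.0, 202.0], 394)]
    [ 0.5328 -0.0289] cost 0.073
grasp pt [ 0.4548 -0.3059  0.2324] shelf [-0.0038 -0.0369  0.2324] zt [ 0.028  0.001 -1.   ]
go: 27.58 -6.43 1.29 0.547  | jaw now -28.7 turn 31.3 deg q7 25.9 dist 0.284
[ 0.45858834 -0.30688132]
```

View pics/n_s.png

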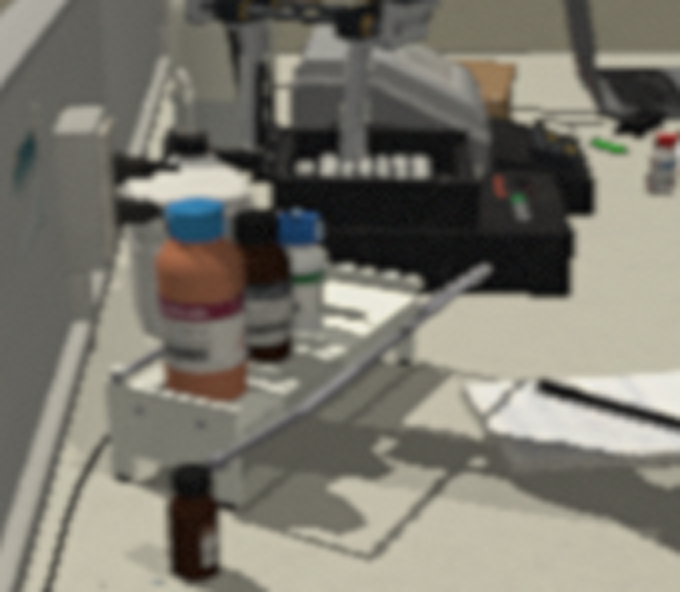

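```bash
python3 -m pendant '0 -3 -2.5 0;0 -8 -2.5 0;4 -11 -2.5 0.1;8.5 -12 -2 0.2;13 -12 -1 0.3;17 -11 0 0.4;21 -10 0.5 0.5;24.5 -8 1 0.547;27 -6.5 1.3 0.547;27.6 -6.4 1.3 0.547;27.6 -6.4 1.3 0.547;27.6 -6.4 1.3 0.547' 0.65|grep -E "force|pos|gap"
python3 - <<'E'
from h import *
st();gog(.532,-.0315,.128,-60)
E
```

```text
tool_pos: [0.5278, -0.0342, 0.2996]
contact_force: [-1.5, -0.9, 0.6]
finger_gap: 0.0611
t 32.5 pos [ 0.5278 -0.0342  0.2996] shelf [-0.0695  0.2366  0.2996] jaw -60.1 tilt 1.51 F [-1.5 -0.9  0.6] gap 0.0611 q [-28.  32.  43. 108. -29.  50. -30.]
grasp pt [ 0.5298 -0.0342  0.2216] shelf [-0.0677  0.2376  0.2216] zt [ 0.026  0.001 -1.   ]
go: -0.08 -0.34 17.16 -0.002  | jaw now -60.1 turn -0.1 deg q7 -30.1 dist 0.172
```

```bash
python3 -m pendant '0 -0.3 4 0;-0.1 -0.3 8 0;-0.1 -0.3 12 0;-0.1 -0.3 15 0;-0.1 -0.3 17 0;-0.1 -0.3 17.2 0;-0.1 -0.3 17.2 0' |grep -E "pos|force"
python3 - <<'E'
from h import *
s=get_image('side');cv2.imwrite('pics/o_s.png',cv2.resize(s['frame'][110:270,150:320,::-1],None,fx=4,fy=3.7,interpolation=cv2.INTER_CUBIC))
E
python3 -m pendant '0 0 0 0;0 0 0 0;0 0 0 0;0 0 0 0;0 0 0 0;0 0 0 0;0 0 0 0;0 0 0 0;0 0 0 0' 0.15 |grep -E "pos|force|gap"
```

```text
tool_pos: [0.5293, -0.0332, 0.1281]
contact_force: [0.1, -0.0, -0.0]
tool_pos: [0.5302, -0.0329, 0.1291]
contact_force: [-0.4, -0.1, 5.6]
finger_gap: 0.0334
```

View pics/o_s.png

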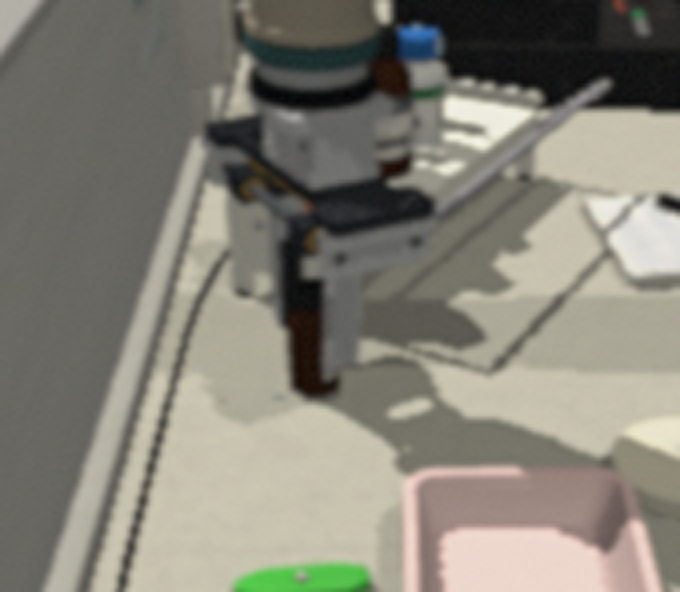

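```bash
python3 -m pendant '0 0 -3 0;0 0 -7 0;0 0 -11 0;0 0 -15 0;0 0 -19 0;0 0 -19 0' |grep -E "pos|force"
python3 - <<'E'
from h import *
st()
for a in((-.13,.12),(-.12,-.06),(-.09,-.108),(0,-.108)):
    w=sw(*a);gog(w[0],w[1],.31,-28.5)
E
```

```text
tool_pos: [0.5269, -0.034, 0.3234]
contact_force: [0.1, -2.0, -0.8]
t 34.7 pos [ 0.5269 -0.034   0.3234] shelf [-0.0704  0.2363  0.3234] jaw -60.2 tilt 2.11 F [ 0.1 -2.  -0.8] gap 0.0335 q [-29.  30.  46. 107. -27.  52. -31.]
grasp pt [ 0.5298 -0.034   0.2454] shelf [-0.0678  0.2377  0.2454] zt [ 0.037  0.    -0.999]
go: -13.32 0.87 0.93 -0.554  | jaw now -60.2 turn -31.7 deg q7 -31.3 dist 0.134
grasp pt [ 0.5298 -0.034   0.2454] shelf [-0.0678  0.2377  0.2454] zt [ 0.037  0.    -0.999]
go: -28.11 11.17 0.64 -0.554  | jaw now -60.2 turn -31.7 deg q7 -31.3 dist 0.303
grasp pt [ 0.5298 -0.034   0.2454] shelf [-0.0678  0.2377  0.2454] zt [ 0.037  0.    -0.999]
go: -30.62 16.24 0.65 -0.554  | jaw now -60.2 turn -31.7 deg q7 -31.3 dist 0.347
grasp pt [ 0.5298 -0.034   0.2454] shelf [-0.0678  0.2377  0.2454] zt [ 0.037  0.    -0.999]
go: -25.90 23.90 0.94 -0.554  | jaw now -60.2 turn -31.7 deg q7 -31.3 dist 0.353
```

```bash
python3 -m pendant '-4 0.3 0.3 -0.1;-8 0.6 0.6 -0.2;-12 0.9 0.9 -0.3;-16.5 3 0.8 -0.4;-20.5 6 0.7 -0.5;-24.5 9 0.7 -0.554;-28 11.5 0.6 -0.554;-30 15 0.7 -0.554;-30 17.5 0.7 -0.554;-28 20.5 0.8 -0.554;-26 23.8 0.9 -0.554;-25.9 23.9 0.9 -0.554' |grep -E "pos|force"
python3 - <<'E'
from h import *
st()
w=sw(0,-.108);gog(w[0],w[1],.215,-28.5)
E
```

```text
tool_pos: [0.4251, -0.3714, 0.3087]
contact_force: [-0.4, 1.2, -1.1]
t 35.9 pos [ 0.4251 -0.3714  0.3087] shelf [ 0.0014 -0.1086  0.3087] jaw -28.3 tilt 2.16 F [-0.4  1.2 -1.1] gap 0.0336 q [ 17.  32.  35. 102. -24.  52.  34.]
grasp pt [ 0.428  -0.3714  0.2308] shelf [ 0.004  -0.1073  0.2308] zt [ 0.038 -0.001 -0.999]
go: -0.22 -0.72 9.35 0.003  | jaw now -28.3 turn 0.2 deg q7 33.9 dist 0.094
```

```bash
python3 -m pendant '-0.1 -0.4 0 0;-0.1 -0.4 3 0;-0.1 -0.5 6 0;-0.2 -0.6 8.5 0;-0.2 -0.7 9.3 0;-0.2 -0.7 9.3 0' |grep -E "pos|force"
python3 - <<'E'
from h import *
st()
w=sw(0,-.108);gog(w[0],w[1],.199,-28.5)
s=get_image('side');t=get_image('top')
cv2.imwrite('pics/p_s.png',cv2.resize(s['frame'][60:220,180:350,::-1],None,fx=4,fy=3.7,interpolation=cv2.INTER_CUBIC))
E
```

```text
tool_pos: [0.42, -0.369, 0.2145]
contact_force: [1.0, 0.0, 0.2]
t 36.5 pos [ 0.42   -0.369   0.2145] shelf [-0.0042 -0.1091  0.2145] jaw -28.4 tilt 2.01 F [1.  0.  0.2] gap 0.0338 q [ 20.  38.  29. 108. -30.  40.  40.]
grasp pt [ 0.4227 -0.369   0.1366] shelf [-0.0019 -0.1077  0.1366] zt [ 0.035  0.001 -0.999]
go: -0.06 0.14 1.56 0.002  | jaw now -28.4 turn 0.1 deg q7 39.5 dist 0.016
```

View pics/p_s.png

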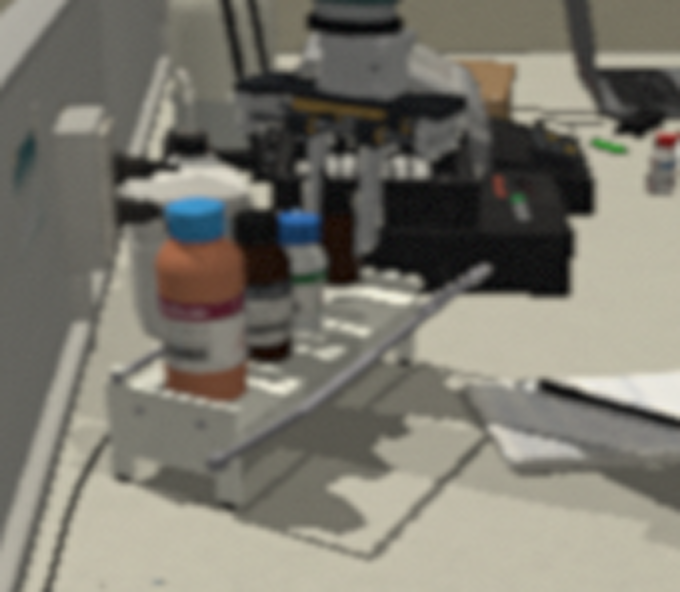

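```bash
python3 -m pendant '-0.1 0.1 0.5 0;-0.1 0.1 1 0;-0.1 0.2 1.4 0;-0.1 0.2 1.5 0;-0.1 0.2 1.5 0' |grep -E "pos|force"; python3 -m pendant '0 0 0.1 0;0 0 0.2 0;0 0 0.2 0' |grep -E "pos|force"
```

```text
tool_pos: [0.4231, -0.372, 0.2012]
contact_force: [-0.4, 0.2, -1.3]
tool_pos: [0.4232, -0.3721, 0.1992]
contact_force: [0.1, 0.1, -1.2]
```

```bash
python3 -m pendant '0 0 0.1 0;0 0 0.15 0;0 0 0.15 0' |grep -E "pos|force"; python3 -c "
from h import *
st();gog(.42,-.36,.2)"
```

```text
tool_pos: [0.4229, -0.3726, 0.1989]
contact_force: [-1.9, 0.8, 8.9]
t 37.7 pos [ 0.4229 -0.3726  0.1989] shelf [ 1.000e-04 -1.107e-01  1.989e-01] jaw -28.4 tilt 2.23 F [-1.9  0.8  8.9] gap 0.0333 q [ 21.  39.  28. 108. -32.  38.  41.]
grasp pt [ 0.4259 -0.3727  0.1209] shelf [ 0.0028 -0.1095  0.1209] zt [ 0.039 -0.002 -0.999]
go: 0.84 -1.12 -0.14 0.000  | jaw now -28.4 turn 0.0 deg q7 40.6 dist 0.014
```

```bash
python3 -m pendant '0 0 -0.1 0;0 0 -0.1 0;0 0 -0.1 0;0 0 -0.1 0;0 0 -3 0;0 0 -7 0;0 0 -11 0;0 0 -12 0;0 0 -12 0' 0.6|grep -E "force|pos|gap"
python3 - <<'E'
from h import *
st();
t=get_image('top');s=get_image('side')
for n,y in(('tall',.108),('amber',.036),('dropper',-.036),('vial',-.108)): print(sw(0,y));fit('bottle_'+n,[t],z=.07)
cv2.imwrite('pics/q_s.png',cv2.resize(s['frame'][60:220,180:350,::-1],None,fx=4,fy=3.7,interpolation=cv2.INTER_CUBIC))
cv2.imwrite('pics/q_t.png',cv2.resize(t['frame'][130:290,280:480,::-1],None,fx=4,fy=3.7,interpolation=cv2.INTER_CUBIC))
E
```

```text
tool_pos: [0.4188, -0.3727, 0.3201]
contact_force: [0.3, 0.7, 0.3]
finger_gap: 0.056
t 38.6 pos [ 0.4188 -0.3727  0.3201] shelf [-0.0035 -0.1129  0.3201] jaw -28.4 tilt 2.39 F [0.3 0.7 0.3] gap 0.0560 q [ 16.  30.  35. 102. -24.  53.  34.]
[ 0.52738794 -0.18037988]
bottle_tall [(0.75, [427.0, 227.0], 315)]
    [ 0.4276 -0.3375] cost 0.707
[ 0.49298814 -0.2436306 ]
bottle_amber [(0.95, [374.0, 195.0], 667)]
    [ 0.4906 -0.249 ] cost 0.039
[ 0.45858834 -0.30688132]
bottle_dropper [(0.78, [400.0, 209.0], 425)]
    [ 0.4597 -0.3078] cost 0.083
[ 0.42418855 -0.37013204]
bottle_vial [(0.81, [428.0, 226.0], 286)]
    [ 0.4255 -0.3723] cost 0.151
```

View pics/q_s.png

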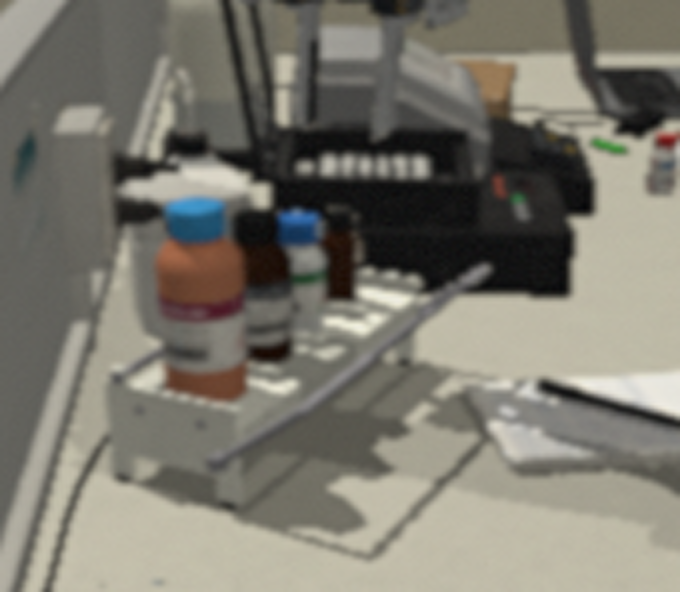

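View pics/q_t.png

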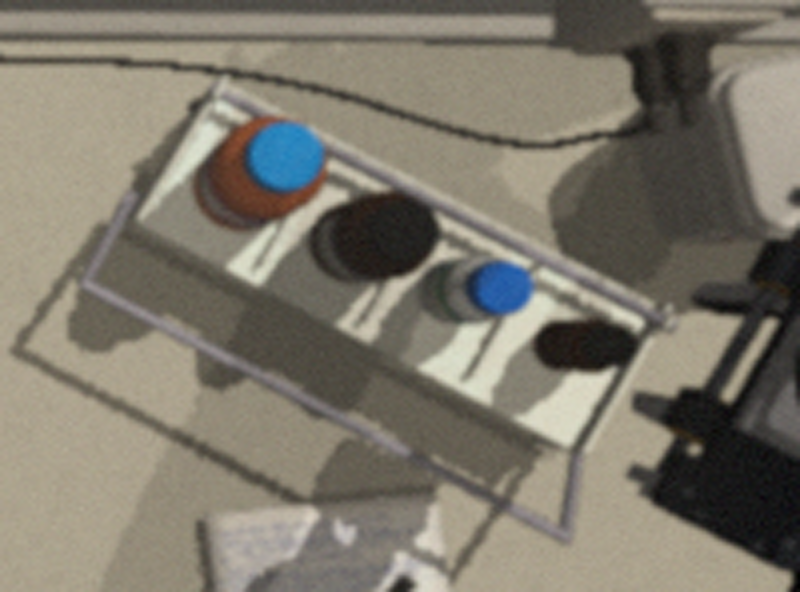

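```bash
cat >> h.py <<'E'
def tipgo(sx,sy,z):
    """target: fingertip centre at shelf (sx,sy), TCP height z; print tool shift"""
    s=r.observe(); zt=np.array(s['tool_rot'])[:,2]; w=sw(sx,sy)
    p=np.array(s['tool_pos'])+.097*zt; v=SH(); l=R(v[2]).T@(p-np.array([v[0],v[1],0]))
    print('tip shelf',l.round(4),end=' '); go(w[0]-.097*zt[0],w[1]-.097*zt[1],z,None,s)
E
python3 - <<'E'
from h import *
st(); tipgo(-.142,0,.32); tipgo(-.142,0,.184)
E
```

```text
t 38.9 pos [ 0.4179 -0.3718  0.3173] shelf [-0.0047 -0.1124  0.3173] jaw -28.4 tilt 2.09 F [0.3 0.4 0.4] gap 0.0563 q [ 16.  31.  35. 103. -24.  53.  34.]
tip shelf [-0.0016 -0.1108  0.2203] go: 11.13 -14.00 -0.54 0.000  | jaw now -28.4 turn 0.0 deg q7 34.0 dist 0.179
tip shelf [-0.0016 -0.1108  0.2203] go: 10.90 -14.44 13.05 0.000  | jaw now -28.4 turn 0.0 deg q7 34.0 dist 0.223
```

```bash
python3 -m pendant '0 -4 0 0;0 -8 0 0;2 -12 0 0;6 -14 0 0;10 -14 0 0;11 -14 0 0;11 -14 0 0;11 -14 0 0;11 -14 0 0' 0|grep -E "force|pos|gap"
python3 - <<'E'
from h import *
st(); tipgo(-.142,0,.184)
E
```

```text
tool_pos: [0.3466, -0.2099, 0.3145]
contact_force: [0.0, -0.4, -0.2]
finger_gap: 0.0004
t 39.8 pos [ 0.3466 -0.2099  0.3145] shelf [-0.1447 -0.0044  0.3145] jaw -28.5 tilt 2.07 F [ 0.  -0.4 -0.2] gap 0.0004 q [ -2.  18.  39. 124. -18.  42.  20.]
tip shelf [-0.1416 -0.0028  0.2176] go: 0.08 -0.47 13.04 0.000  | jaw now -28.5 turn 0.0 deg q7 20.4 dist 0.131
```

```bash
python3 -m pendant '0.1 -0.3 4 0;0.1 -0.4 8 0;0.1 -0.5 11 0;0.1 -0.5 13 0;0.1 -0.5 13 0;0.1 -0.5 13 0' |grep -E "force|pos|gap"
python3 - <<'E'
from h import *
st(); tipgo(-.142,0,.184)
for th in (.85,.7,.55,.4,.25,.1,0,-.03):
    tipgo(-.04-.09*np.sin(th)-.0165,0,.04+.09*np.cos(th)+.085)
s=get_image('side')
cv2.imwrite('pics/r_s.png',cv2.resize(s['frame'][60:220,180:350,::-1],None,fx=4,fy=3.7,interpolation=cv2.INTER_CUBIC))
E
```

```text
tool_pos: [0.3469, -0.2081, 0.1845]
contact_force: [0.1, 0.6, 1.5]
finger_gap: 0.0003
t 40.4 pos [ 0.3469 -0.2081  0.1845] shelf [-0.1453 -0.0026  0.1845] jaw -28.7 tilt 2.03 F [0.1 0.6 1.5] gap 0.0003 q [ 12.  31.  22. 133. -37.  20.  37.]
tip shelf [-0.1422 -0.0011  0.0876] go: 0.11 0.02 0.05 0.000  | jaw now -28.7 turn 0.0 deg q7 37.3 dist 0.001
tip shelf [-0.1422 -0.0011  0.0876] go: 0.12 1.81 0.07 0.000  | jaw now -28.7 turn 0.0 deg q7 37.3 dist 0.018
tip shelf [-0.1422 -0.0011  0.0876] go: 0.13 2.80 -0.84 0.000  | jaw now -28.7 turn 0.0 deg q7 37.3 dist 0.029
tip shelf [-0.1422 -0.0011  0.0876] go: 0.15 3.92 -1.59 0.000  | jaw now -28.7 turn 0.0 deg q7 37.3 dist 0.042
tip shelf [-0.1422 -0.0011  0.0876] go: 0.16 5.14 -2.17 0.000  | jaw now -28.7 turn 0.0 deg q7 37.3 dist 0.056
tip shelf [-0.1422 -0.0011  0.0876] go: 0.17 6.43 -2.56 0.000  | jaw now -28.7 turn 0.0 deg q7 37.3 dist 0.069
tip shelf [-0.1422 -0.0011  0.0876] go: 0.17 7.77 -2.75 0.000  | jaw now -28.7 turn 0.0 deg q7 37.3 dist 0.082
tip shelf [-0.1422 -0.0011  0.0876] go: 0.17 8.67 -2.77 0.000  | jaw now -28.7 turn 0.0 deg q7 37.3 dist 0.091
tip shelf [-0.1422 -0.0011  0.0876] go: 0.18 8.93 -2.76 0.000  | jaw now -28.7 turn 0.0 deg q7 37.3 dist 0.094
```

View pics/r_s.png

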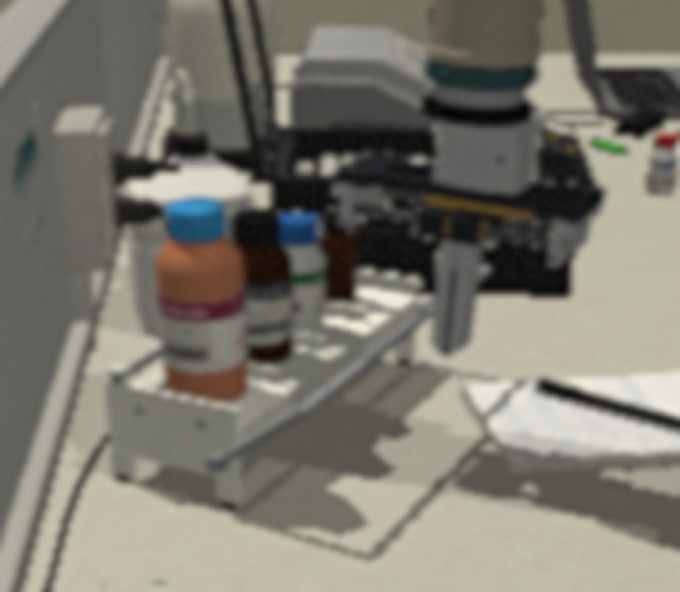

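```bash
python3 -m pendant '0.1 1 0 0;0.1 1.8 0 0;0.1 2.3 -0.4 0;0.1 2.8 -0.9 0;0.1 3.3 -1.2 0;0.1 3.9 -1.6 0;0.1 4.5 -1.9 0;0.1 5.1 -2.2 0;0.1 5.7 -2.4 0;0.1 6.4 -2.6 0;0.1 6.4 -2.6 0' |grep -E "force|pos|gap"
python3 - <<'E'
from h import *
st()
for th in (.1,0,-.03,-.06):
    tipgo(-.04-.09*np.sin(th)-.0165,0,.04+.09*np.cos(th)+.085)
s=get_image('side')
cv2.imwrite('pics/s_s.png',cv2.resize(s['frame'][60:220,180:350,::-1],None,fx=4,fy=3.7,interpolation=cv2.INTER_CUBIC))
E
```

```text
tool_pos: [0.4043, -0.2384, 0.2146]
contact_force: [-0.8, 1.3, 1.5]
finger_gap: 0.0003
t 41.5 pos [ 0.4043 -0.2384  0.2146] shelf [-0.0804 -0.0017  0.2146] jaw -28.6 tilt 2.27 F [-0.8  1.3  1.5] gap 0.0003 q [  8.  32.  29. 122. -32.  31.  31.]
tip shelf [-0.0768 -0.0003  0.1177] go: 0.03 1.13 0.05 0.000  | jaw now -28.6 turn 0.0 deg q7 31.5 dist 0.011
tip shelf [-0.0768 -0.0003  0.1177] go: 0.03 2.03 0.04 0.000  | jaw now -28.6 turn 0.0 deg q7 31.5 dist 0.020
tip shelf [-0.0768 -0.0003  0.1177] go: 0.03 2.30 0.05 0.000  | jaw now -28.6 turn 0.0 deg q7 31.5 dist 0.023
tip shelf [-0.0768 -0.0003  0.1177] go: 0.03 2.57 0.08 0.000  | jaw now -28.6 turn 0.0 deg q7 31.5 dist 0.026
```

View pics/s_s.png

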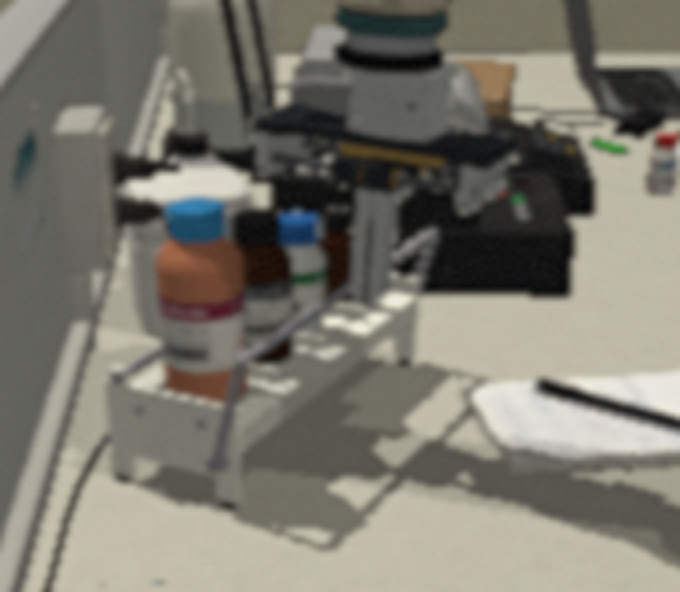

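Bar is rising. Continue to the stop, watching force.

```bash
python3 -m pendant '0 0.5 0 0;0 1 0 0;0 1.5 0 0;0 1.8 0 0;0 1.8 0 0' |grep -E "force|pos|gap"; python3 -c "
from h import *
st();tipgo(-.0565,0,.215)"; python3 -m pendant '0 0.2 0 0;0 0.3 0 0;0 0.3 0 0' |grep -E "force|pos|gap"; python3 -c "
from h import *
st();tipgo(-.0565,0,.215)"
```

```text
tool_pos: [0.4209, -0.2474, 0.2149]
contact_force: [0.2, 0.1, -0.3]
finger_gap: 0.0002
t 42.1 pos [ 0.4209 -0.2474  0.2149] shelf [-0.0616 -0.0017  0.2149] jaw -28.6 tilt 2.32 F [ 0.2  0.1 -0.3] gap 0.0002 q [  8.  33.  29. 119. -31.  33.  31.]
tip shelf [-0.0579 -0.0003  0.1179] go: 0.03 0.14 -0.01 0.000  | jaw now -28.6 turn 0.0 deg q7 30.8 dist 0.001
tool_pos: [0.4233, -0.2487, 0.2148]
contact_force: [-1.2, 1.3, 0.3]
finger_gap: 0.0002
t 42.4 pos [ 0.4233 -0.2487  0.2148] shelf [-0.0589 -0.0018  0.2148] jaw -28.6 tilt 2.28 F [-1.2  1.3  0.3] gap 0.0002 q [  8.  33.  29. 119. -31.  33.  31.]
tip shelf [-0.0553 -0.0003  0.1179] go: 0.03 -0.12 -0.02 0.000  | jaw now -28.6 turn 0.0 deg q7 30.7 dist 0.001
```

```bash
for i in 1 2; do python3 -m pendant '0 0.2 0 0;0 0.2 0 0;0 0.2 0 0' |grep -E "force"; done
python3 - <<'E'
from h import *
st();tipgo(-.0565,0,.215)
s=get_image('side'); t=get_image('top')
cv2.imwrite('pics/t_s.png',cv2.resize(s['frame'][60:220,180:350,::-1],None,fx=4,fy=3.7,interpolation=cv2.INTER_CUBIC))
E
```

```text
contact_force: [-5.2, 1.6, 3.7]
contact_force: [-4.3, 2.5, 4.5]
t 43.0 pos [ 0.4239 -0.249   0.2145] shelf [-0.0581 -0.0018  0.2145] jaw -28.6 tilt 1.95 F [-4.3  2.5  4.5] gap 0.0003 q [  8.  33.  29. 119. -31.  34.  31.]
tip shelf [-0.0552 -0.0002  0.1176] go: 0.02 -0.13 -0.05 0.000  | jaw now -28.6 turn 0.0 deg q7 30.5 dist 0.001
```

View pics/t_s.png

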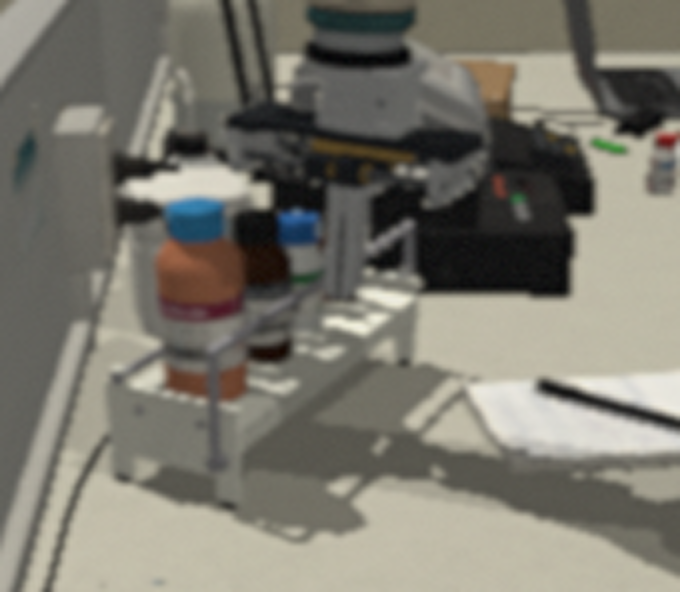

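```bash
python3 -m pendant '0 -1 0 0;0 -3 0 0;0 -5 0 0;0 -6 -4 0;0 -6 -8 0;0 -6 -10 0;0 -6 -10 0' 0.5 |grep -E "force|pos|gap"
python3 - <<'E'
from h import *
st()
s=get_image('side'); t=get_image('top')
for n in('clip','strip','tweezers','tray'):
    fit(n,[t]);fit(n,[s])
cv2.imwrite('pics/u_s.png',cv2.resize(s['frame'][60:380,150:400,::-1],None,fx=2.4,fy=1.8,interpolation=cv2.INTER_CUBIC))
cv2.imwrite('pics/u_t.png',cv2.resize(t['frame'][130:290,90:290,::-1],None,fx=4,fy=3.7,interpolation=cv2.INTER_CUBIC))
E
```

```text
tool_pos: [0.3692, -0.2212, 0.3152]
contact_force: [-0.6, 0.1, 0.5]
finger_gap: 0.0466
t 43.8 pos [ 0.3692 -0.2212  0.3152] shelf [-0.1195 -0.0035  0.3152] jaw -28.6 tilt 2.35 F [-0.6  0.1  0.5] gap 0.0466 q [ -2.  20.  40. 121. -20.  43.  22.]
clip [(0.59, [197.0, 179.0], 242)]
    [0.5295 0.1778 1.6835] cost 0.082
clip [(0.74, [237.0, 154.0], 264)]
    [ 0.5236 -0.3944 -0.2434] cost 0.838
strip [(0.74, [152.0, 172.0], 143)]
    [0.5513 0.3027 1.5053] cost 0.232
strip [(0.54, [212.0, 317.0], 328)]
    [0.5502 0.3065 1.4504] cost 0.242
tweezers []
tweezers [(0.37, [213.0, 319.0], 310)]
    [0.5474 0.3058 1.4168] cost 0.476
tray [(0.67, [188.0, 227.0], 3450)]
    [ 0.4149  0.2023 -0.0099] cost 0.055
tray [(0.94, [282.0, 272.0], 4438)]
    [ 0.4153  0.2088 -0.0042] cost 0.039
```

View pics/u_s.png

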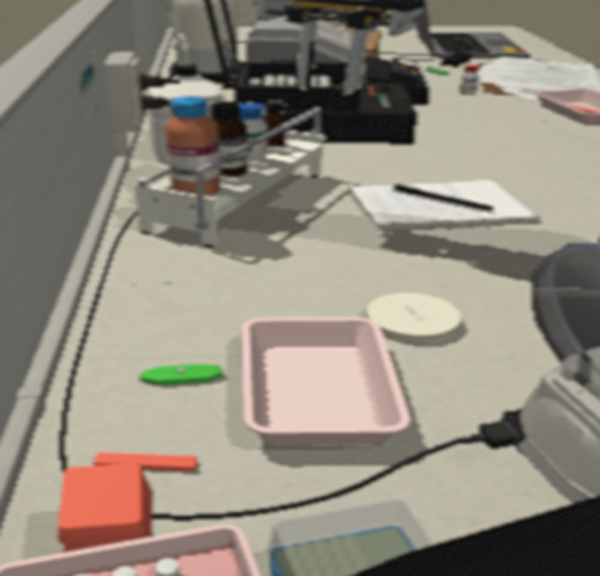

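View pics/u_t.png

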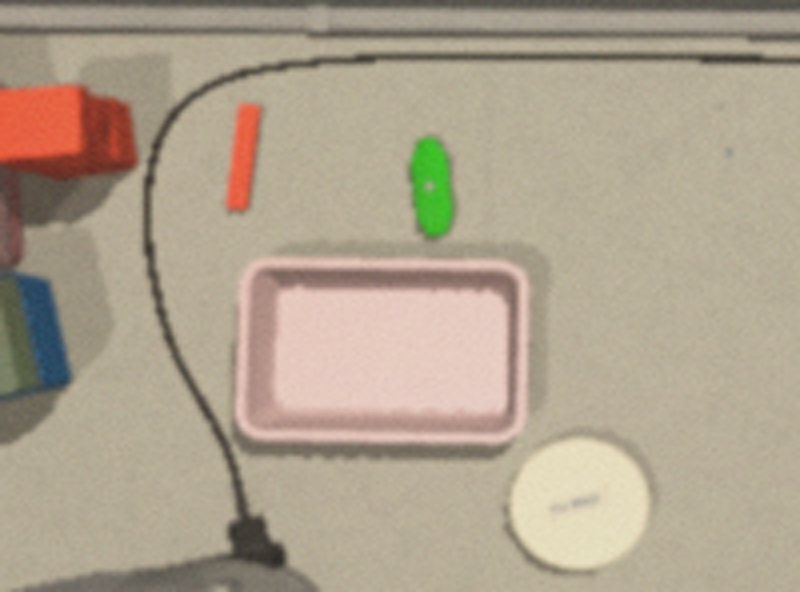

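Run:
```python
from h import *
s=get_image('side'); t=get_image('top')
cv2.imwrite('pics/v_s.png',cv2.resize(s['frame'][280:384,150:250,::-1],None,fx=5,fy=5,interpolation=cv2.INTER_CUBIC))
cv2.imwrite('pics/v_t.png',cv2.resize(t['frame'][130:230,60:180,::-1],None,fx=5,fy=5,interpolation=cv2.INTER_CUBIC))
```

```text
(no output)
```

View pics/v_s.png

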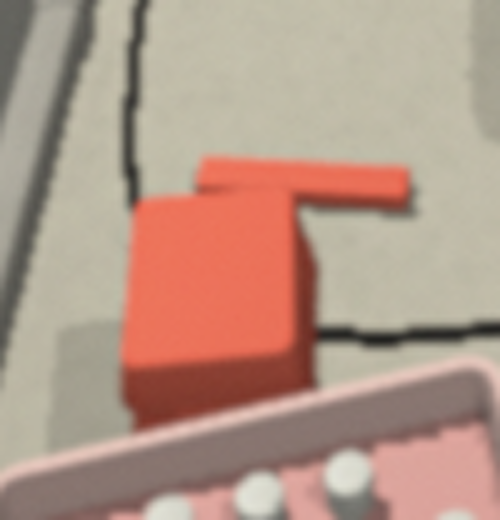

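View pics/v_t.png

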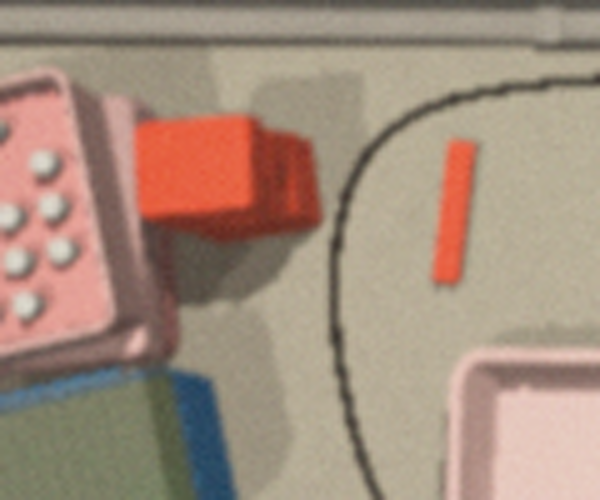

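Run:
```python
from h import *
s=get_image('side'); t=get_image('top')
for a,b in(((111.4,171),(209,318)),((110.5,154),(177,320))):
    for z in (.04,.06,.08,.09,.1,.11,.12,.13,.14):
        print(z,(ray(t,a,z)-ray(s,b,z))[:2].round(3),ray(t,a,z)[:2].round(3))
print(ray(t,(123,165),0))
```

```text
0.04 [-0.001  0.052] [0.546 0.393]
0.06 [-0.001  0.027] [0.543 0.385]
0.08 [-0.     0.002] [0.541 0.377]
0.09 [-0.    -0.011] [0.54  0.373]
0.1 [ 0.    -0.023] [0.539 0.37 ]
0.11 [ 0.    -0.036] [0.538 0.366]
0.12 [ 0.001 -0.048] [0.537 0.362]
0.13 [ 0.001 -0.061] [0.535 0.358]
0.14 [ 0.001 -0.073] [0.534 0.354]
0.04 [-0.009  0.052] [0.589 0.397]
0.06 [-0.007  0.028] [0.586 0.389]
0.08 [-0.005  0.003] [0.583 0.381]
0.09 [-0.005 -0.01 ] [0.581 0.377]
0.1 [-0.004 -0.022] [0.58  0.373]
0.11 [-0.003 -0.035] [0.578 0.369]
0.12 [-0.002 -0.047] [0.577 0.365]
0.13 [-0.001 -0.06 ] [0.575 0.362]
0.14 [ 0.    -0.072] [0.574 0.358]
[0.5665233  0.37832427 0.        ]
```

Run:
```python
from h import *
st(); gog(.5295,.179,.28,-83.6)
```

```text
t 44.5 pos [ 0.3678 -0.2204  0.3126] shelf [-0.121  -0.0034  0.3126] jaw -28.6 tilt 1.94 F [ 0.1  0.1 -0.6] gap 0.0474 q [ -2.  20.  40. 121. -21.  43.  22.]
grasp pt [ 0.3705 -0.2204  0.2346] shelf [-0.1187 -0.0021  0.2346] zt [ 0.034  0.    -0.999]
go: 42.62 -5.27 3.80 0.960  | jaw now -28.6 turn 55.0 deg q7 22.2 dist 0.431
```

```bash
python3 -m pendant '4 -0.5 0 0.1;8.5 -1 0 0.2;13 -1.5 0 0.3;17.5 -2 0 0.4;22 -2.6 1 0.5;26.5 -3.2 2 0.6;31 -3.8 3 0.7;35 -4.3 3.8 0.8;39 -4.8 3.8 0.9;42 -5.2 3.8 0.96;42.6 -5.3 3.8 0.96;42.6 -5.3 3.8 0.96' 0.55|grep -E "force|pos|gap"
python3 - <<'E'
from h import *
st()
s=get_image('side'); fit('clip',[s]); fit('strip',[s]); gog(.5295,.179,.100,-83.6)
cv2.imwrite('pics/w_s.png',cv2.resize(s['frame'][170:384,130:330,::-1],None,fx=3,fy=2.8,interpolation=cv2.INTER_CUBIC))
E
```

```text
tool_pos: [0.5263, 0.1796, 0.2795]
contact_force: [-0.2, -0.2, 0.1]
finger_gap: 0.0518
t 45.7 pos [0.5263 0.1796 0.2795] shelf [-0.173   0.4237  0.2795] jaw -83.4 tilt 1.91 F [-0.2 -0.2  0.1] gap 0.0518 q [-54.  39.  52. 106. -38.  52. -68.]
clip [(0.9, [226.0, 269.0], 346)]
    [0.5285 0.1826 1.6203] cost 0.126
strip [(0.52, [212.0, 315.0], 310)]
    [0.5494 0.3052 1.4591] cost 0.282
grasp pt [0.5287 0.177  0.2023] shelf [-0.1696  0.4226  0.2023] zt [ 0.034 -0.    -0.999]
go: -0.50 -0.26 18.01 -0.002  | jaw now -83.7 turn -0.1 deg q7 -67.9 dist 0.180
```

View pics/w_s.png

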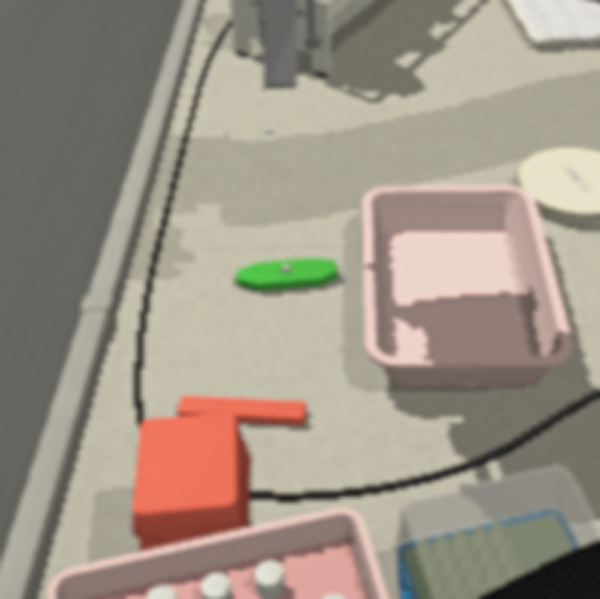

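```bash
python3 -m pendant '-0.1 -0.3 4 0;-0.2 -0.3 8 0;-0.4 -0.3 12 0;-0.5 -0.3 15 0;-0.5 -0.3 17 0;-0.5 -0.3 17.8 0;-0.5 -0.3 18 0;-0.5 -0.3 18 0' |grep -E "force|pos|gap"
python3 - <<'E'
from h import *
gog(.529,.180,.100,-83.6)
s=get_image('side')
cv2.imwrite('pics/x_s.png',cv2.resize(s['frame'][170:384,130:330,::-1],None,fx=3,fy=2.8,interpolation=cv2.INTER_CUBIC))
E
```

```text
tool_pos: [0.5273, 0.1787, 0.101]
contact_force: [0.0, -0.5, 0.3]
finger_gap: 0.0517
grasp pt [0.5301 0.1787 0.0231] shelf [-0.1692  0.4247  0.0231] zt [ 0.035 -0.    -0.999]
go: -0.09 -0.14 0.10 -0.004  | jaw now -83.8 turn -0.2 deg q7 -54.3 dist 0.002
```

View pics/x_s.png

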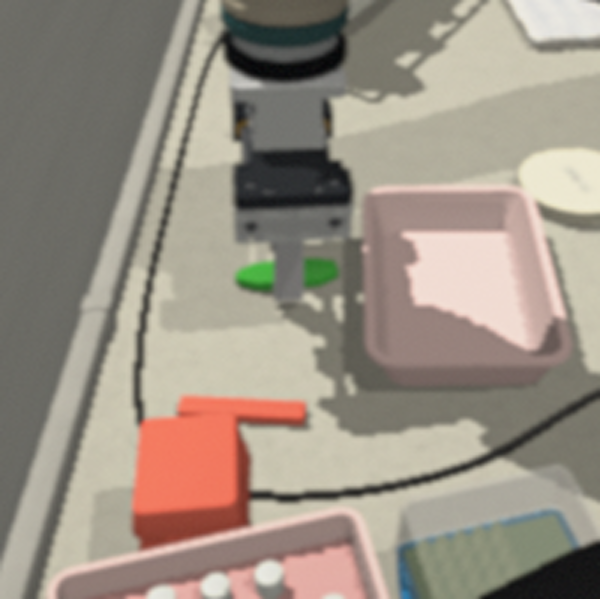

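Well centred; close, lift and look.

```bash
python3 -m pendant '0 0 0.1 0;0 0 0.1 0;0 0 0.1 0;0 0 0.1 0;0 0 0.1 0;0 0 0.1 0;0 0 0.1 0;0 0 0.1 0' 0.05 |grep -E "force|pos|gap"; python3 -m pendant '0 0 -2 0;0 0 -5 0;0 0 -9 0;0 0 -10 0;0 0 -10 0' |grep -E "force|pos|gap";python3 - <<'E'
from h import *
st(); gog(.415,.175,.19,-90)
s=get_image('side')
cv2.imwrite('pics/y_s.png',cv2.resize(s['frame'][170:384,130:330,::-1],None,fx=3,fy=2.8,interpolation=cv2.INTER_CUBIC))
E
```

```text
tool_pos: [0.5276, 0.1792, 0.1006]
contact_force: [-1.1, 0.2, 4.9]
finger_gap: 0.0237
tool_pos: [0.5247, 0.1794, 0.2016]
contact_force: [-0.7, 1.7, -0.3]
finger_gap: 0.024
t 48.0 pos [0.5247 0.1794 0.2016] shelf [-0.1743  0.4228  0.2016] jaw -83.8 tilt 2.19 F [-0.7  1.7 -0.3] gap 0.0240 q [-50.  44.  46. 110. -45.  43. -62.]
grasp pt [0.5277 0.1795 0.1237] shelf [-0.1717  0.4243  0.1237] zt [ 0.038  0.001 -0.999]
go: -11.28 -0.78 0.73 0.109  | jaw now -83.8 turn 6.2 deg q7 -62.2 dist 0.113
```

View pics/y_s.png

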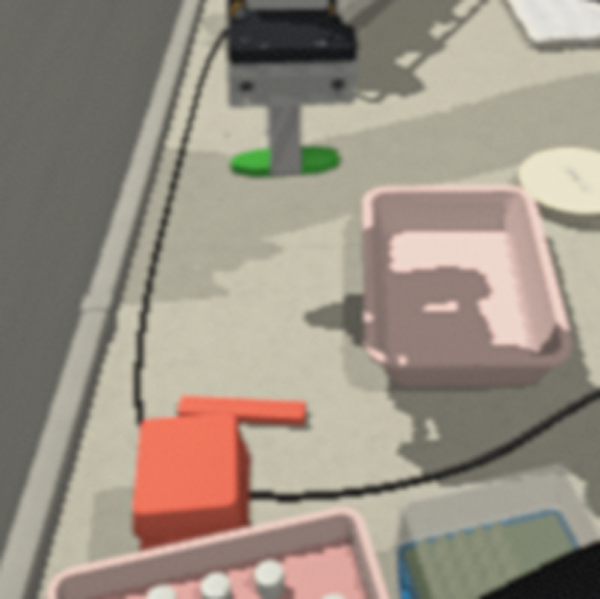

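```bash
python3 -m pendant '-4 -0.3 0 0.05;-8 -0.6 0 0.1;-11 -0.8 0 0.11;-11.3 -0.8 0.7 0.11;-11.3 -0.8 0.7 0.11;-11.3 -0.8 0.7 0.11' |grep -E "force|pos|gap";python3 - <<'E'
from h import *
st(); gog(.415,.177,.108,-90)
s=get_image('side')
cv2.imwrite('pics/z_s.png',cv2.resize(s['frame'][170:384,130:330,::-1],None,fx=3,fy=2.8,interpolation=cv2.INTER_CUBIC))
E
```

```text
tool_pos: [0.4121, 0.1751, 0.1887]
contact_force: [-0.2, -0.3, -0.2]
finger_gap: 0.0238
t 48.6 pos [0.4121 0.1751 0.1887] shelf [-0.2711  0.3652  0.1887] jaw -90.0 tilt 2.07 F [-0.2 -0.3 -0.2] gap 0.0238 q [-57.  38.  45. 127. -52.  33. -63.]
grasp pt [0.4149 0.1751 0.1108] shelf [-0.2686  0.3666  0.1108] zt [ 0.036  0.    -0.999]
go: -0.29 -0.19 8.07 -0.001  | jaw now -90.0 turn -0.0 deg q7 -62.9 dist 0.081
```

View pics/z_s.png

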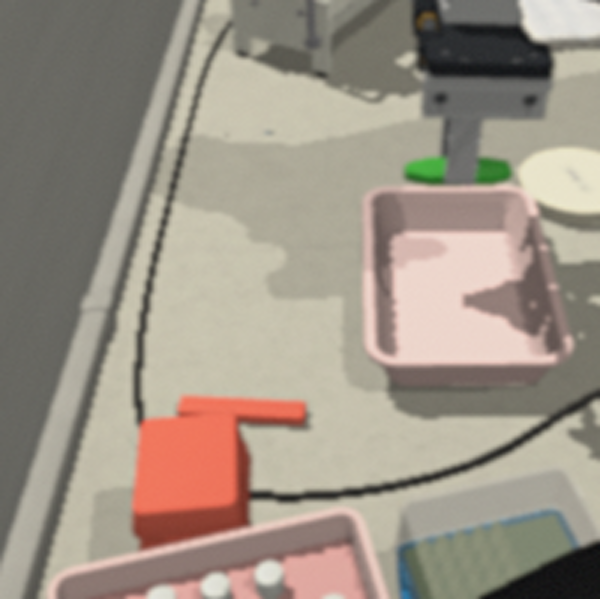

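```bash
python3 -m pendant '-0.1 -0.2 2 0;-0.2 -0.2 4 0;-0.2 -0.2 5.5 0;-0.2 -0.2 5.5 0' |grep -E "force|pos|gap";python3 - <<'E'
from h import *
st(); gog(.415,.177,.108,-90)
E
```

```text
tool_pos: [0.413, 0.1766, 0.1326]
contact_force: [-0.5, 0.1, 0.6]
finger_gap: 0.024
t 49.1 pos [0.413  0.1766 0.1326] shelf [-0.2711  0.367   0.1326] jaw -90.1 tilt 2.02 F [-0.5  0.1  0.6] gap 0.0240 q [-49.  42.  33. 128. -60.  24. -56.]
grasp pt [0.4158 0.1766 0.0546] shelf [-0.2686  0.3683  0.0546] zt [ 0.035 -0.    -0.999]
go: -0.16 -0.04 2.46 -0.002  | jaw now -90.1 turn -0.1 deg q7 -56.2 dist 0.025
```

```bash
python3 -m pendant '0 0 -1.5 0;0.3 -3 -1.5 0;0.6 -6 -1.5 0;0.7 -7 -1.5 0;0.7 -7 -1 0;0.7 -7 0 0;0.7 -7 0 0' |grep -E "force|pos|gap";python3 - <<'E'
from h import *
st(); gog(.422,.247,.108,-90)
s=get_image('side');t=get_image('top')
cv2.imwrite('pics/aa_s.png',cv2.resize(s['frame'][170:384,130:330,::-1],None,fx=3,fy=2.8,interpolation=cv2.INTER_CUBIC))
E
```

```text
tool_pos: [0.4195, 0.2448, 0.1318]
contact_force: [-0.1, -0.1, -0.4]
finger_gap: 0.0241
t 49.8 pos [0.4195 0.2448 0.1318] shelf [-0.2979  0.43    0.1318] jaw -90.2 tilt 1.91 F [-0.1 -0.1 -0.4] gap 0.0241 q [-58.  45.  37. 122. -57.  29. -68.]
grasp pt [0.4221 0.2446 0.0538] shelf [-0.2955  0.4311  0.0538] zt [ 0.033 -0.002 -0.999]
go: -0.09 -0.24 2.37 -0.004  | jaw now -90.2 turn -0.2 deg q7 -67.5 dist 0.024
```

View pics/aa_s.png

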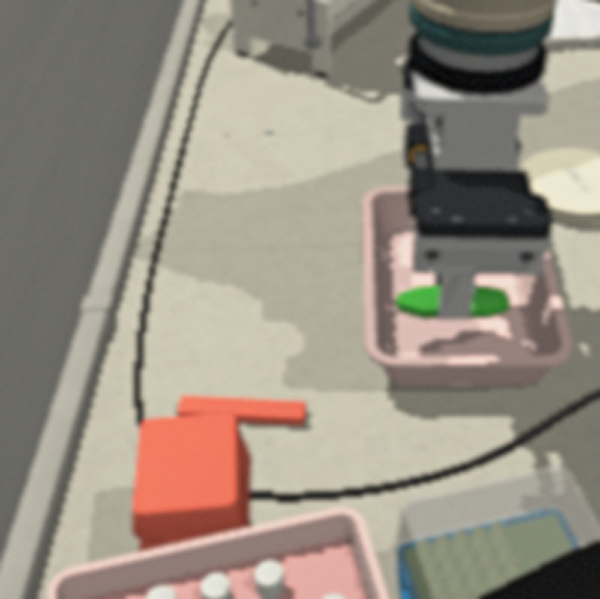

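```bash
python3 -m pendant '0 0 1 0;0 0 1.5 0;0 0 1.5 0' |grep -E "force|pos|gap";python3 - <<'E'
from h import *
st()
E
```

```text
tool_pos: [0.4204, 0.2443, 0.1172]
contact_force: [0.1, 0.3, -0.6]
finger_gap: 0.024
t 50.2 pos [0.4204 0.2443 0.1172] shelf [-0.2969  0.43    0.1172] jaw -90.3 tilt 1.90 F [ 0.1  0.3 -0.6] gap 0.0240 q [-56.  46.  34. 123. -59.  27. -66.]
```

```bash
python3 -m pendant '0 0 0.5 0;0 0 0.9 0;0 0 1 0;0 0 1 0' |grep -E "force|pos|gap"; python3 -m pendant '0 0 0 0;0 0 0 0;0 0 0 0;0 0 0 0;0 0 -1 0;0 0 -4 0;0 0 -8 0;0 0 -12 0;0 0 -12 0' 0.36 |grep -E "force|pos|gap";python3 - <<'E'
from h import *
st();gog(.550,.304,.22,-93.8)
s=get_image('side');t=get_image('top')
fit('strip',[t]);fit('strip',[s]);fit('clip',[s],z=.004)
cv2.imwrite('pics/bb_s.png',cv2.resize(s['frame'][170:384,130:330,::-1],None,fx=3,fy=2.8,interpolation=cv2.INTER_CUBIC))
E
```

```text
tool_pos: [0.4207, 0.2443, 0.1071]
contact_force: [-0.1, -0.7, -0.0]
finger_gap: 0.0241
tool_pos: [0.4187, 0.2449, 0.2315]
contact_force: [0.8, 0.6, -0.9]
finger_gap: 0.0338
t 51.5 pos [0.4187 0.2449 0.2315] shelf [-0.2987  0.4297  0.2315] jaw -90.3 tilt 2.28 F [ 0.8  0.6 -0.9] gap 0.0338 q [-66.  37.  49. 119. -43.  41. -80.]
grasp pt [0.4218 0.245  0.1536] shelf [-0.296   0.4313  0.1536] zt [ 0.04   0.002 -0.999]
go: 12.73 -5.97 1.67 0.060  | jaw now -90.3 turn 3.5 deg q7 -79.5 dist 0.142
strip [(0.56, [153.0, 170.0], 146)]
    [0.551  0.3027 1.4859] cost 0.212
strip [(0.9, [214.0, 315.0], 316)]
    [0.5495 0.3058 1.4174] cost 0.267
clip [(0.89, [278.0, 289.0], 374)]
    [0.4235 0.2437 1.4976] cost 0.212
```

View pics/bb_s.png

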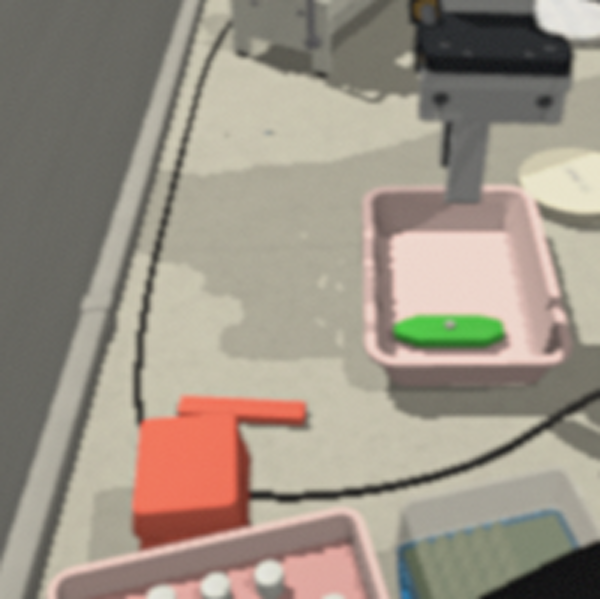

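```bash
python3 -m pendant '4 -1.5 0 0;8 -3.5 0 0.03;11.5 -5.2 0.8 0.06;12.7 -6 1.6 0.06;12.7 -6 1.6 0.06;12.7 -6 1.6 0.06' |grep -E "force|pos|gap";python3 - <<'E'
from h import *
st();gog(.550,.304,.100,-93.8)
E
```

```text
tool_pos: [0.5428, 0.3025, 0.2126]
contact_force: [-0.7, -0.5, -0.9]
finger_gap: 0.0338
t 52.4 pos [0.5428 0.3025 0.2126] shelf [-0.2171  0.5396  0.2126] jaw -93.8 tilt 1.63 F [-0.7 -0.5 -0.9] gap 0.0338 q [-59.  48.  48.  98. -44.  52. -87.]
grasp pt [0.545  0.3022 0.1346] shelf [-0.2151  0.5403  0.1346] zt [ 0.028 -0.005 -1.   ]
go: 0.16 -0.25 11.27 -0.000  | jaw now -93.8 turn -0.0 deg q7 -87.0 dist 0.113
```

```bash
python3 -m pendant '0.1 -0.2 3 0;0.1 -0.2 6 0;0.2 -0.2 9 0;0.2 -0.2 10.7 0;0.2 -0.2 11.2 0;0.2 -0.2 11.2 0' |grep -E "force|pos|gap";python3 - <<'E'
from h import *
st();gog(.550,.304,.100,-93.8)
s=get_image('side');t=get_image('top')
cv2.imwrite('pics/cc_s.png',cv2.resize(s['frame'][260:384,150:290,::-1],None,fx=5,fy=4.6,interpolation=cv2.INTER_CUBIC))
E
```

```text
tool_pos: [0.5478, 0.3035, 0.1009]
contact_force: [-0.6, -0.5, 0.1]
finger_gap: 0.0339
t 53.0 pos [0.5478 0.3035 0.1009] shelf [-0.2132  0.5429  0.1009] jaw -93.8 tilt 1.61 F [-0.6 -0.5  0.1] gap 0.0339 q [-55.  56.  41. 101. -52.  42. -81.]
grasp pt [0.55   0.3032 0.0229] shelf [-0.2112  0.5436  0.0229] zt [ 0.028 -0.005 -1.   ]
go: -0.01 -0.08 0.09 -0.001  | jaw now -93.8 turn -0.0 deg q7 -81.1 dist 0.001
```

View pics/cc_s.png

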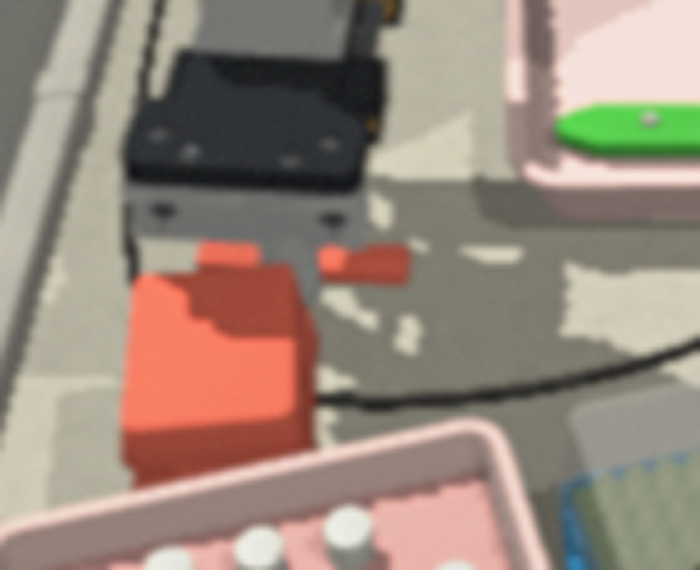

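Straddling the strip. Close and lift.

```bash
python3 -m pendant '0 -0.1 0.1 0;0 -0.1 0.1 0;0 -0.1 0.1 0;0 0 0.1 0;0 0 0.1 0;0 0 0.1 0;0 0 0.1 0' 0 |grep -E "force|pos|gap"; python3 -m pendant '0 0 -2 0;0 0 -5 0;0 0 -9 0;0 0 -10 0;0 0 -10 0' |grep -E "force|pos|gap";python3 - <<'E'
from h import *
st(); gog(.421,.200,.19,-90)
s=get_image('side')
cv2.imwrite('pics/dd_s.png',cv2.resize(s['frame'][170:384,130:330,::-1],None,fx=3,fy=2.8,interpolation=cv2.INTER_CUBIC))
E
```

```text
tool_pos: [0.5491, 0.3048, 0.1017]
contact_force: [0.7, 2.7, 4.9]
finger_gap: 0.0139
tool_pos: [0.5466, 0.3048, 0.203]
contact_force: [-0.8, 0.0, -0.1]
finger_gap: 0.0133
t 54.2 pos [0.5466 0.3048 0.203 ] shelf [-0.2149  0.5434  0.203 ] jaw -93.8 tilt 1.89 F [-0.8  0.  -0.1] gap 0.0133 q [-59.  49.  48.  98. -45.  51. -87.]
grasp pt [0.5492 0.3047 0.125 ] shelf [-0.2126  0.5446  0.125 ] zt [ 0.033 -0.001 -0.999]
go: -12.13 11.30 0.89 -0.067  | jaw now -93.8 turn -3.8 deg q7 -86.5 dist 0.166
```

View pics/dd_s.png

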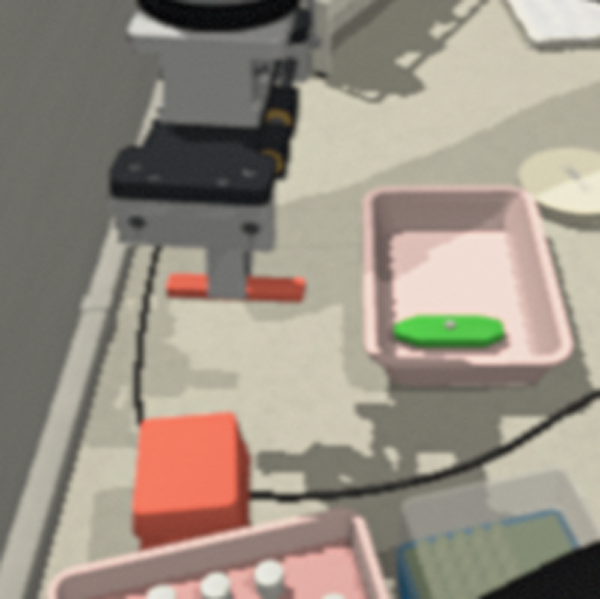

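```bash
python3 -m pendant '-4 2 0 -0.02;-8 5.5 0 -0.05;-11.5 9 0 -0.067;-12.2 11.3 0.5 -0.067;-12.2 11.3 0.9 -0.067;-12.2 11.3 0.9 -0.067' |grep -E "force|pos|gap";python3 - <<'E'
from h import *
st(); gog(.4195,.201,.14,-90)
E
```

```text
tool_pos: [0.4163, 0.2001, 0.1875]
contact_force: [0.8, 0.1, -0.2]
finger_gap: 0.0133
t 54.9 pos [0.4163 0.2001 0.1875] shelf [-0.2794  0.3891  0.1875] jaw -90.0 tilt 1.62 F [ 0.8  0.1 -0.2] gap 0.0133 q [-58.  39.  43. 124. -49.  34. -69.]
grasp pt [0.4185 0.1998 0.1095] shelf [-0.2773  0.3899  0.1095] zt [ 0.028 -0.003 -1.   ]
go: -0.03 -0.14 4.75 -0.000  | jaw now -90.0 turn -0.0 deg q7 -69.1 dist 0.047
```

```bash
python3 -m pendant '0 -0.1 2 0;0 -0.1 4 0;0 -0.1 5.5 0;0 -0.1 6.2 0;0 -0.1 6.2 0' |grep -E "force|pos|gap";python3 - <<'E'
from h import *
st(); gog(.4195,.201,.11,-90)
E
```

```text
tool_pos: [0.4182, 0.2012, 0.1244]
contact_force: [-0.5, -0.3, 1.0]
finger_gap: 0.0134
t 55.4 pos [0.4182 0.2012 0.1244] shelf [-0.2783  0.3911  0.1244] jaw -90.0 tilt 1.55 F [-0.5 -0.3  1. ] gap 0.0134 q [-51.  44.  33. 126. -58.  25. -61.]
grasp pt [0.4203 0.2009 0.0464] shelf [-0.2763  0.3918  0.0464] zt [ 0.027 -0.004 -1.   ]
go: -0.12 -0.01 1.43 0.000  | jaw now -90.0 turn 0.0 deg q7 -61.4 dist 0.014
```

```bash
python3 -m pendant '-0.1 0 0.5 0;-0.1 0 1 0;-0.1 0 1.2 0;-0.1 0 1.2 0' |grep -E "force|pos|gap";python3 - <<'E'
from h import *
st()
E
python3 -m pendant '0 0 0 0;0 0 0 0;0 0 0 0;0 0 -1 0;0 0 -4 0;0 0 -8 0;0 0 -12 0;0 0 -16 0;0 0 -18 0' 0.25 |grep -E "force|pos|gap"
```

```text
tool_pos: [0.4175, 0.2012, 0.1123]
contact_force: [0.6, -0.0, -0.3]
finger_gap: 0.0134
t 55.8 pos [0.4175 0.2012 0.1123] shelf [-0.2788  0.3907  0.1123] jaw -90.0 tilt 1.55 F [ 0.6 -0.  -0.3] gap 0.0134 q [-49.  45.  30. 126. -59.  23. -60.]
tool_pos: [0.4134, 0.2018, 0.2951]
contact_force: [0.2, -0.4, 1.3]
finger_gap: 0.0239
```

Run:
```python
from h import *
st()
s=get_image('side');t=get_image('top')
for n,y in(('tall',.108),('amber',.036),('dropper',-.036),('vial',-.108)): print(sw(0,y));fit('bottle_'+n,[t],z=.07)
fit('clip',[s],z=.004);fit('strip',[s],z=.004);fit('tweezers',[s])
for p,n in((s,'s'),(t,'t')): cv2.imwrite(f'pics/ee_{n}.png',cv2.resize(p['frame'][:,:,::-1],(800,600),interpolation=cv2.INTER_CUBIC))
v=SH(); L=[]
for th in(0,.12):
  bx,bz=-.04-.09*np.sin(th),.04+.09*np.cos(th)
  L.append(shelfpts(v,[[-.04,.16,.04],[bx,.16,bz],[bx,-.16,bz]]))
overlay(s,L,'pics/ff_s.png',(190,100,310,200),6)
overlay(t,L,'pics/ff_t.png',(280,130,470,280),4)
```

```text
t 56.7 pos [0.4134 0.2018 0.2951] shelf [-0.2828  0.3893  0.2951] jaw -90.0 tilt 1.71 F [ 0.2 -0.4  1.3] gap 0.0239 q [-68.  30.  56. 119. -34.  47. -82.]
[ 0.52738794 -0.18037988]
bottle_tall [(0.92, [348.0, 177.0], 710)]
    [ 0.5275 -0.1788] cost 0.157
[ 0.49298814 -0.2436306 ]
bottle_amber [(0.63, [373.0, 193.0], 635)]
    [ 0.4902 -0.248 ] cost 0.064
[ 0.45858834 -0.30688132]
bottle_dropper [(0.88, [398.0, 207.0], 412)]
    [ 0.4594 -0.3073] cost 0.1
[ 0.42418855 -0.37013204]
bottle_vial [(0.79, [427.0, 228.0], 328)]
    [ 0.4249 -0.3739] cost 0.055
clip [(0.64, [281.0, 273.0], 255)]
    [0.4188 0.1998 1.4849] cost 0.4
strip [(0.58, [285.0, 267.0], 3705)]
    [0.3996 0.1774 1.5624] cost 0.918
tweezers []
```

View pics/ee_s.png

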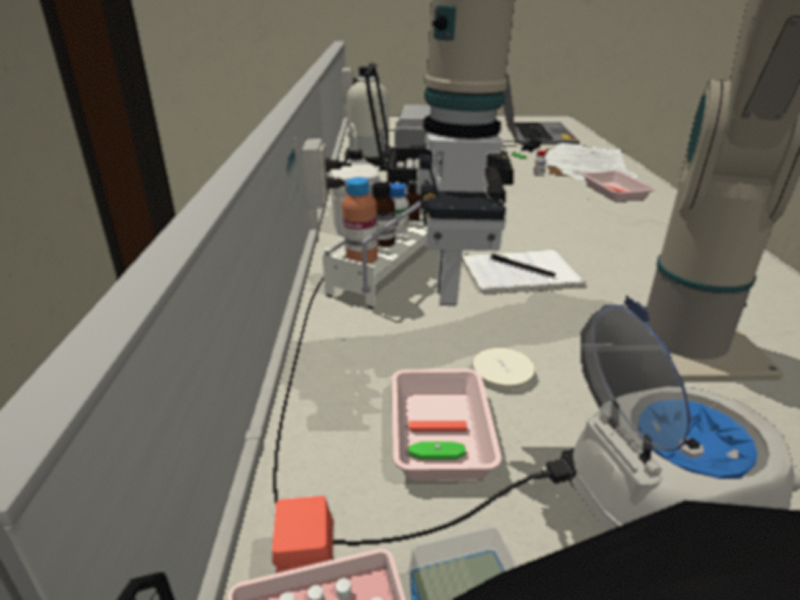

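View pics/ff_s.png

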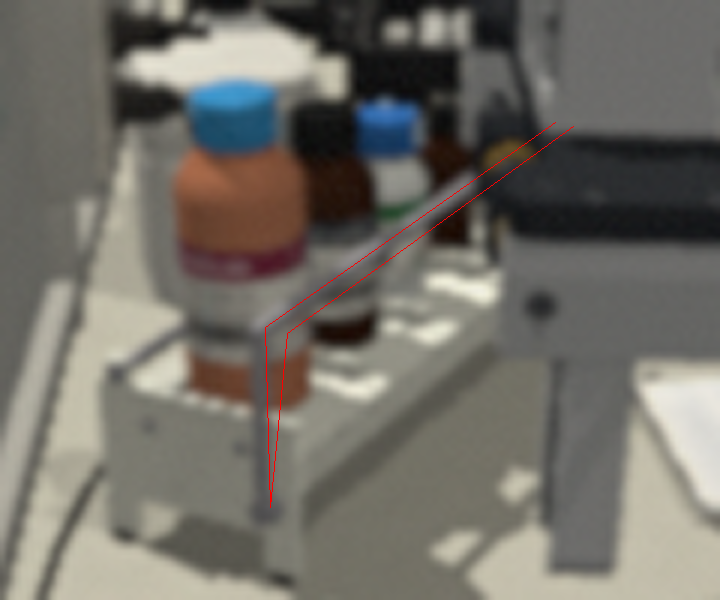

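View pics/ff_t.png

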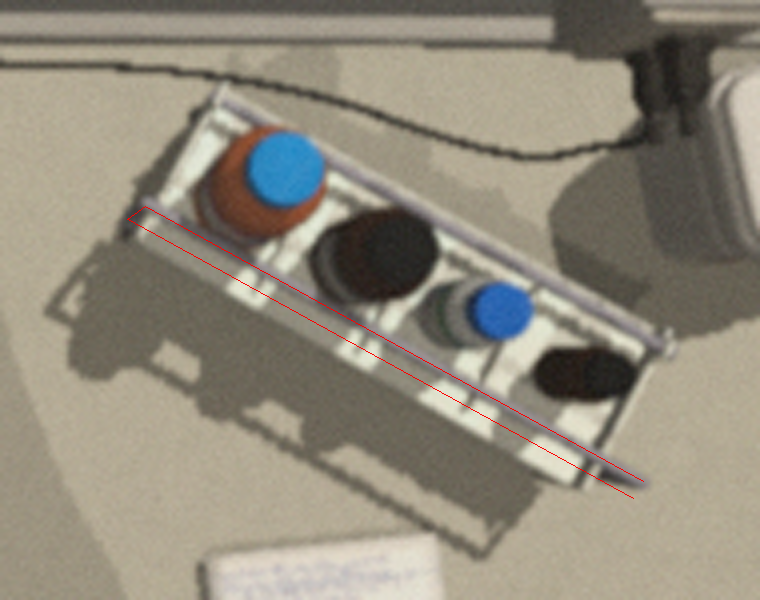

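```bash
python3 -c "
from h import *
print(workorder.hand_in()); st()"
```

```text
the job is handed in; nothing more can be done
None
the job is handed in; nothing more can be done
```

The bench is cleared and the job is handed in, at about 57 s of the 210 s allowed.

- **Bar:** I folded it forward to its stop first and swung it back up to its stop at the end. The closing contact position and the last overlays in both views put it at about 0 rad.
- **Bottles:** All four were out. They stand upright one to a bay, left to right: tall, amber, dropper, vial.
- **Tray:** The green clip and the orange strip lie flat in the pink tray. The clip had been knocked aside during the run, so I measured it again before picking it up. I saw no tweezers in the pictures.

**Checks that were off or disagreed:**
- The last top view put the tall, dropper and vial within about 4 mm of their bay centres. The amber bottle is about 5 mm right of its centre, still between its ribs.
- The detector's final fits for the clip and strip inside the tray were poor, so I confirmed those two by eye in the side picture.
- The tool picked up about 2° of tilt during the run. I allowed for it in the later moves, and it did not visibly affect the bottles.

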